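# Pour the spacers from the parked chute into the jar

## Robot

A 6-joint arm with a two-finger parallel gripper is mounted at the origin on a cart in front of the work surface, level with it; the furniture and walls round the work are solid. World frame = base frame: x ahead of the robot, y to its left, z up, the work surface at z = 0. Lengths are in m, angles in rad, forces in N, time in s.
With the tool pointing down it reaches from about 0.35 to 0.85 m from the base axis. Payload 8.1 kg.
Tool frame: the origin (TCP) lies at the very end of the fingers, on their centre line; the grasp point (between the pads) lies 19 mm behind it; x points along the fingers, y is the direction in which the jaws open and shut, and the axes are right-handed (so a half turn about x gives the same grasp; the last joint's range is limited). The gripper opens to 93 mm and grips with 3 to 60 N. Pads are 15 mm wide; open, the fingers measure 128 mm over their backs; the gripper's body (75 mm by 188 mm) begins 65 mm behind the grasp point.
Start: joints at [-1.37, 0.13, 1.488, -0, 1.523, -0.085], TCP at [0.169, -0.576, 0.219] pointing down, gripper open.
Joint ranges: [-2.96, 2.96], [-0.89, 2.26], [0.02, 2.5], [-1.34, 4.48], [0, 2.73], [-2.66, 2.66]. Speed limits (rad/s): [2.39, 2.39, 2.79, 3.14, 3.14, 3.14].

## Interface

Orientations are given as a rotation vector (axis times angle).
In Python, from plant import * gives the robot as it stands. The module is installed in compiled form; this text tells all that it offers.
- The arm moves only by the tool apply_moves, never from a script. Its argument "series" is a list of rows, each an object with "jaw": the gripper's target within -1 to 1 (shut at 1, half-way at 0, fully open at -1); "linear": the shift along the tool's x, y, z normalised to -1 to 1, where 1 is 0.6 m, a list of three; "roll": the turn about the tool's x normalised to -1 to 1, where 1 is 30 degrees. A call has 1 to 20 rows; each row is the pose to reach, as a shift and turn from the pose measured when the call began, along the tool's axes at that moment; what a row does not reach only later rows make up. A row lasts 1/8 s, in which the tool goes at most 62.5 mm and 10.7 degrees, less where a joint would pass 70% of its speed; a pose out of reach is approached as far as the arm can. A call with a number of a shift or a turn outside -1 to 1 is refused whole. A call with a gripper value outside its range is refused whole. The fingers move at their own pace and stop on an object; "force" is the grip in N (left out, the last holds). Time passes only in rows, so rows that repeat a pose let the fingers close. It gives the time, the measured TCP pose, the force and the opening at its end, in the units of the state.
- read_state(): the state, without advancing time (a new reading comes with each control period).
- read_camera(name): name is "scene" or "top" or "wrist"; returns a dict with "pixels" (400x640x3 uint8, blue, green, red), "intrinsics" (3x3 intrinsics, pixels), "rvec" (rotation vector, rad) and "tvec" (3), from world to camera coordinates, as OpenCV has them; the wrist camera has in their place "tool_from_camera" (4x4, takes a point from camera to tool coordinates, whose origin is the TCP and whose axes are the tool frame's). Camera axes: x right, y down, z forward; pixel columns grow to the right and rows downward; lengths in m; the calibration is good to about 2 mm. A picture is of the moment at which its call begins: read the wrist's pose just before it. There is no depth.
- close_job(): hands the job in, once; it reports no verdict.
The state is a dict: "t": time; "q": joint angles; "dq": joint speeds; "joint_torque": joint torques, N m; "tool_pos": TCP position; "orientation": TCP orientation; "force": force on the tool from outside, world axes, zero at the start; "wrist_torque": the same for the moment, N m; "opening": finger opening in m.
Only numpy, scipy, OpenCV 4.12 (cv2) and the standard library are available. Lean on these libraries where they do the work, as an engineer would, in place of code of your own. Each camera call takes 0.05 s, during which the arm holds its last target. There are 200 camera calls.

## Task

The four brass spacers wait in the aluminium chute, which is parked mouth-up in its holster: draw the chute straight out along the sleeve without wrenching it and lay it flat on the bench without losing a spacer. Let go, take it again behind its middle, and tip it mouth-down over the narrow neck of the amber jar until all four spacers have slid into the jar, then lay the empty chute flat on the bench again. Leave the jar standing where it is, and do not disturb the air blower, loupe or brush.

Things in the scene. Friction and masses are not known exactly. Their poses are not given: they have to be found in the camera images.
- chute: Aluminium pouring chute, an open-topped channel 200 long, 30 wide, 34 high, wall and floor 4, groove 22 wide, 10 thick black plug closing the tail; 160 g. Origin at the middle of its underside; +x runs to the open mouth (x = +100), +z out of the open top. Side walls are parallel and full height from x = -100 to +68. Parked at the start mouth up, axis 60 degrees above level, rear 70 inside the sleeve
- chute_lip (a point): The pouring edge: middle of the floor's upper face at the chute's open mouth (chute x = +100, z = +4). Ahead of chute x = +68 the side walls slope down from 34 to 11 high at the mouth
- holster: Grey holster fixed to the bench: base plate 116 x 84 x 6 carrying an inclined rectangular sleeve, inside 33 x 37, 70 deep, in which the chute's rear sits with 3 play. Origin at the middle of the underside; z up, +x the level direction towards which sleeve and parked chute rise at 60 degrees, y across. The parked chute's origin is at holster x = +40, z = +99.5
- sleeve_mouth (a point): centre of the holster's sleeve mouth, about 82 above the bench; the chute comes out through it along the sleeve's axis
- jar: Amber jar standing loose on the bench, body 70 diameter, narrow neck 48 outside and 42 inside diameter, 84 high overall, walls 3; about 300 g. Origin at the centre of its underside, z up. The bench between jar and holster is clear
- jar_mouth (a point): centre of the jar's neck opening, at rim height, 84 above the jar's underside
- spacer_0: One of four turned brass spacers, 16 diameter, 12 long, 14 g, slippery (begins to slide in the chute when the mouth is about 15 to 20 degrees down). Origin at the centre of one flat end, z along its axis. At the start all four sit on their flat ends in a row in the tail of the chute
- spacer_1: One of four turned brass spacers, 16 diameter, 12 long, 14 g, slippery (begins to slide in the chute when the mouth is about 15 to 20 degrees down). Origin at the centre of one flat end, z along its axis. At the start all four sit on their flat ends in a row in the tail of the chute
- spacer_2: One of four turned brass spacers, 16 diameter, 12 long, 14 g, slippery (begins to slide in the chute when the mouth is about 15 to 20 degrees down). Origin at the centre of one flat end, z along its axis. At the start all four sit on their flat ends in a row in the tail of the chute
- spacer_3: One of four turned brass spacers, 16 diameter, 12 long, 14 g, slippery (begins to slide in the chute when the mouth is about 15 to 20 degrees down). Origin at the centre of one flat end, z along its axis. At the start all four sit on their flat ends in a row in the tail of the chute
- air_blower: Bystander: black rubber air blower with red nozzle, lying on the bench, 47 x 119 x 47; origin at the centre of its underside
- loupe: Bystander: black eye loupe standing on the bench, 36 diameter, 36 high; origin at the centre of its underside
- lens_brush: Bystander: flat brush with a brown wooden handle lying on the bench, 20 x 138 x 8; origin at the centre of its underside
Not all that is in view belongs to the job. What is shaped like the jar but green is not meant.

How it is judged:
On the way, in this order (a step that is already met when the one before it is completed fails the run):
1. the chute is out of the holster, lying flat on the bench and let go, with all four spacers still in it (angle between chute's own z axis and vertical below 0.09 rad and height (world z) of chute below 0.008 m and x of spacer_0 in the frame of chute between -0.1 and 0.1 m and y of spacer_0 in the frame of chute between -0.013 and 0.013 m and x of spacer_1 in the frame of chute between -0.1 and 0.1 m and y of spacer_1 in the frame of chute between -0.013 and 0.013 m and x of spacer_2 in the frame of chute between -0.1 and 0.1 m and y of spacer_2 in the frame of chute between -0.013 and 0.013 m and x of spacer_3 in the frame of chute between -0.1 and 0.1 m and y of spacer_3 in the frame of chute between -0.013 and 0.013 m and contact force between the fingers and chute below 0.1 N), for 0.2 s.
2. held behind its middle, the chute is tipped mouth-down at the jar's neck and all four spacers are in the jar (horizontal distance between each of spacer_0, spacer_1, spacer_2, spacer_3 and jar below 0.035 m and z of each of spacer_0, spacer_1, spacer_2, spacer_3 in the frame of jar below 0.062 m and angle between chute's own z axis and vertical above 0.2 rad and horizontal distance between chute_lip and jar_mouth below 0.05 m and x of the grasp point in the frame of chute below 0.012 m and contact force between the fingers and chute above 1 N), for 0.1 s.
At the end, for the whole second after the job is handed in: All four spacers are at rest inside the jar below its neck; the jar stands upright on the bench, within 30 mm of where it was; the chute lies flat on the bench (underside within 8 mm of the bench top, tilt under 5 degrees), released and at rest (horizontal distance between each of spacer_0, spacer_1, spacer_2, spacer_3 and jar below 0.035 m and z of each of spacer_0, spacer_1, spacer_2, spacer_3 in the frame of jar below 0.062 m and angle between each of chute, jar's own z axis and vertical below 0.09 rad and height (world z) of chute below 0.008 m and height (world z) of jar below 0.006 m and linear speed of each of chute, jar below 0.02 m/s and linear speed of each of spacer_0, spacer_1, spacer_2, spacer_3 below 0.05 m/s); the robot touches nothing.
It fails at once if the chute is jammed or wrenched against the holster with over 30 N (contact force between chute and holster above 30 N).
It fails at once if the jar is shoved more than 30 mm or tipped (distance of jar from where it was at the start of the episode above 0.03 m or angle between jar's own z axis and vertical above 0.3 rad).
It fails at once if the air blower is moved more than 20 mm (distance of air_blower from where it was at the start of the episode above 0.02 m).
It fails at once if the eye loupe is moved more than 20 mm (distance of loupe from where it was at the start of the episode above 0.02 m).
It fails at once if the lens brush is moved more than 20 mm (distance of lens_brush from where it was at the start of the episode above 0.02 m).
It also fails if it takes over 61 s, if anything falls off the work surface, if the arm or the gripper's body presses on something with over 40 N, if the wrist force passes 120 N, or if a joint passes its speed limit or range.

## Working session

There is one attempt and no reset: what is moved stays moved. The work goes in short steps, Python scripts to look and compute and a tool call to move; the robot and the scene stay as the last step left them, time stands still between calls to the robot, and variables do not carry over. Pictures are saved under pics/ and viewed, about 8 in all and at most 12, crops included, and the job is handed in when it is done.

Besides the shell and the picture viewer there is one more tool, called after ">>>" as a command line: name --argument value ..., lists and objects as JSON in quotes. apply_moves: Moves the arm, as the interface text tells. Its arguments: {"type":"object","properties":{"series":{"type":"array"},"force":{"type":"number"}},"required":["series"]}

```bash
mkdir -p pics; cat > h.py <<'E'
from plant import *
import numpy as np, cv2, pickle
from scipy.spatial.transform import Rotation as R
def snap(cam,name,crop=None,scale=1):
    s=read_state(); c=read_camera(cam); im=c["pixels"]
    pickle.dump((s,c),open(f"pics/{name}.pkl","wb"))
    if crop: x0,y0,x1,y1=crop; im=im[y0:y1,x0:x1]
    if scale!=1: im=cv2.resize(im,None,fx=scale,fy=scale,interpolation=cv2.INTER_CUBIC)
    cv2.imwrite(f"pics/{name}.png",im); return s,c
def cam(c,s=None):
    if "rvec" in c: return cv2.Rodrigues(np.array(c["rvec"]))[0],np.array(c["tvec"]).ravel()
    T=np.eye(4);T[:3,:3]=R.from_rotvec(s["orientation"]).as_matrix();T[:3,3]=s["tool_pos"]
    M=np.linalg.inv(T@np.array(c["tool_from_camera"])); return M[:3,:3],M[:3,3]
def proj(P,c,s=None):
    r,t=cam(c,s); p=(np.atleast_2d(P)@r.T+t)@np.array(c["intrinsics"]).T; return p[:,:2]/p[:,2:]
def ray(uv,c,s=None):
    r,t=cam(c,s); d=r.T@np.linalg.solve(np.array(c["intrinsics"]),[*uv,1]); return -r.T@t,d
def onz(uv,z,c,s=None):
    o,d=ray(uv,c,s); return o+d*(z-o[2])/d[2]
def load(n): return pickle.load(open(f"pics/{n}.pkl","rb"))
E
python3 - <<'E'
from h import *
s,c1=snap("scene","s0");_,c2=snap("top","t0")
print(s); 
for c in(c1,c2):
    r,t=cam(c);print(-r.T@t, np.array(c["intrinsics"])[0,0])
cv2.imwrite("pics/both0.png",cv2.resize(np.vstack([c1["pixels"],c2["pixels"]]),(480,600)))
cv2.imwrite("pics/t0.png",cv2.resize(c2["pixels"],(800,500)))
cv2.imwrite("pics/s0.png",cv2.resize(c1["pixels"],(800,500)))
E
```

```text
{'t': 0.0, 'q': array([-1.37040313e+00,  1.31145786e-01,  1.48926685e+00, -2.81763098e-06,
        1.52300603e+00, -8.53947052e-02]), 'dq': array([-3.51024684e-06,  1.28102424e-03, -2.10621553e-04,  4.76335732e-04,
        5.75683634e-05, -5.34611706e-04]), 'joint_torque': array([-5.37378437e-04, -5.59832633e+01, -4.91771972e+01,  7.66110490e-02,
        3.54235712e-02, -1.72649470e-04]), 'tool_pos': array([ 0.16905815, -0.57509872,  0.21760347]), 'orientation': array([ 2.06877928,  0.29956603, -2.06900449]), 'force': array([ 0.02934567, -0.12784042,  0.38389303]), 'wrist_torque': array([ 0.00320431, -0.03837223, -0.05264609]), 'opening': 0.09277594428497084}
[-0.26383938  0.60956644  0.93037816] 447.1633885930837
[0.43299322 0.03992429 1.07938028] 370.11630590778685
```

View pics/t0.png

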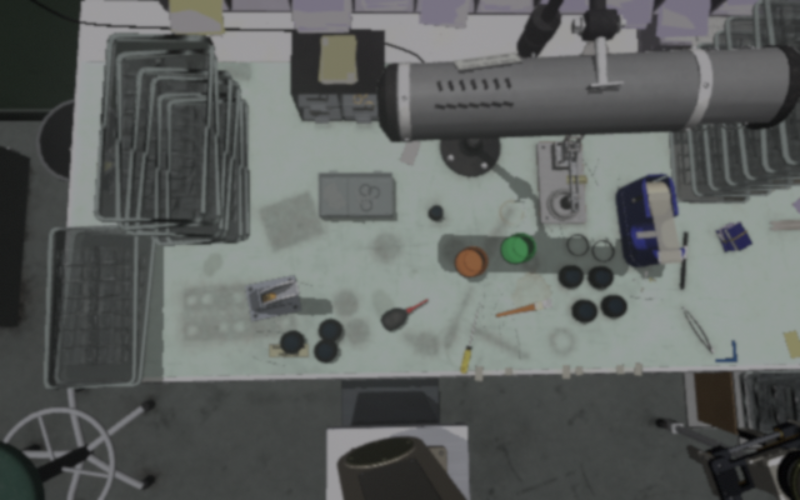

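View pics/s0.png

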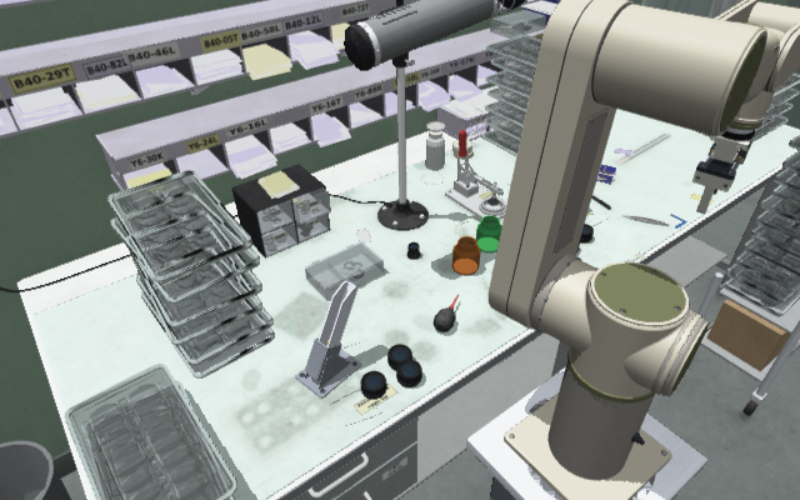

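```bash
python3 - <<'E'
from h import *
s,c=load("s0");_,t=load("t0")
for n,uv,z in [("holster",(272,300),0),("jar",(470,260),.084),("green",(517,248),.084),("loupe",(435,213),.036),("blower",(395,318),.02),("brush",(517,310),.004),("tray corner",(395,220),.0)]:
    print(n,onz(np.array(uv)*.8,z,t).round(3))
a=cv2.resize(t["pixels"][210:270,190:270],(480,360),interpolation=cv2.INTER_CUBIC)
b=cv2.resize(c["pixels"][218:322,230:300],(300,446),interpolation=cv2.INTER_CUBIC)
d=cv2.resize(t["pixels"][180:235,350:440],(480,293),interpolation=cv2.INTER_CUBIC)
im=np.zeros((600,800,3),np.uint8); im[:300,:400]=cv2.resize(a,(400,300)); im[300:544,:400]=cv2.resize(d,(400,244)); 
im[:595,400:800]=cv2.resize(b,(400,594))[:595] if 0 else np.pad(cv2.resize(b,(400,594)),((0,1),(0,0),(0,0)))
cv2.imwrite("pics/crop0.png",im)
E
```

```text
holster [0.439 0.282 0.   ]
jar [ 0.519 -0.162  0.084]
green [ 0.544 -0.266  0.084]
loupe [ 0.633 -0.094  0.036]
blower [0.395 0.001 0.02 ]
brush [ 0.408 -0.285  0.004]
tray corner [ 0.623 -0.004 -0.   ]
```

View pics/crop0.png

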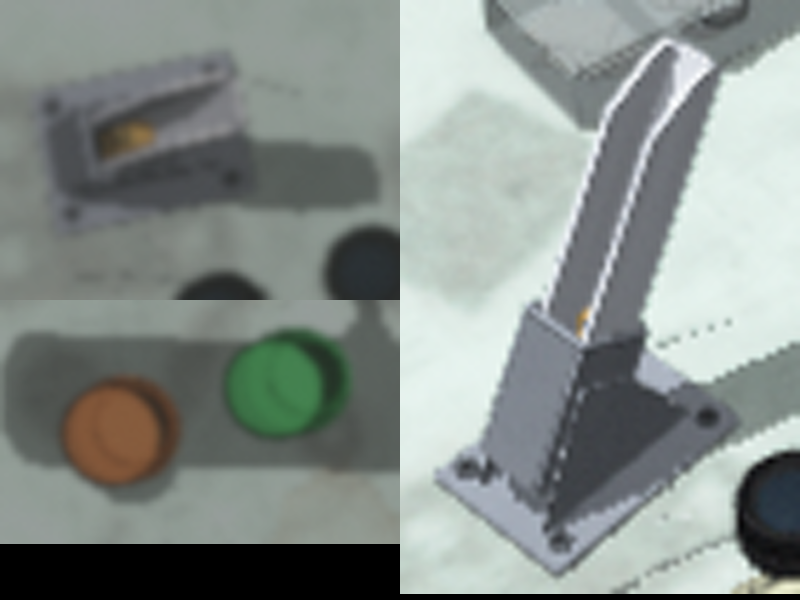

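```bash
cat >> h.py <<'E'
def holT(p):
    return np.array([p[0],p[1],0]),R.from_euler("z",p[2]).as_matrix()
def H(P,p): o,r=holT(p); return np.atleast_2d(P)@r.T+o
def chuteP(P,p): # parked chute pts -> world
    P=np.atleast_2d(np.array(P,float)); a=np.radians(60); ex=np.array([np.cos(a),0,np.sin(a)]); ez=np.array([-np.sin(a),0,np.cos(a)])
    return H(np.array([.040,0,.0995])+P[:,:1]*ex+P[:,1:2]*[0,1,0]+P[:,2:]*ez,p)
E
python3 - <<'E'
from h import *
from scipy.optimize import least_squares
s,c=load("s0");_,t=load("t0")
print(R.from_rotvec(s["orientation"]).as_matrix().round(3))
L,W=.058,.042
ct=[((-L,W,.006),(197.6,229.6)),((L,W,.006),(235.6,220.4)),((L,-W,.006),(241.6,248)),((-L,-W,.006),(202,256.4))]
cs=[((-L,W,.006),(0,0)),((-L,-W,.003),(257.1,318.8)),((L,-W,.003),(289.5,292)),((-L,W,.003),(236.1,301.7))]
def f(p):
    e=[proj(H(np.array(P),p),t)[0]-uv for P,uv in ct]+[proj(H(np.array(P),p),c)[0]-uv for P,uv in cs[1:]]
    return np.ravel(e)
o=least_squares(f,[.44,.28,-1.5]); print(o.x.round(4),np.degrees(o.x[2]),o.fun.round(1))
p=o.x; np.save("hol.npy",p)
print("mouth corners scene", proj(chuteP([[.1,.015,0],[.1,-.015,0],[.068,.015,.034],[.068,-.015,.034]],p),c).round(1))
for k,(n,x) in enumerate({"grasp":[.045,0,.025],"sleeve":[-.03,0,.017],"lip":[.1,0,.004]}.items()): print(n,chuteP(x,p).round(4))
im=t["pixels"].copy(); ims=c["pixels"].copy()
E
```

```text
[[-0.     0.282 -0.959]
 [ 0.002 -0.959 -0.282]
 [-1.    -0.002 -0.   ]]
[ 0.4428  0.2794 -1.3738] -78.71300141388394 [-2.3 -1.  -0.1 -0.2 -0.6  0.9 -1.4  1.2  1.1 -0.9  1.3 -1.5  0.3 -1.4]
mouth corners scene [[279.5 223.5]
 [288.  228.8]
 [266.6 236. ]
 [275.  241.6]]
grasp [[0.4508 0.2393 0.151 ]]
sleeve [[0.4449 0.2693 0.082 ]]
lip [[0.4598 0.1945 0.1881]]
```

>>> apply_moves --series '[{"jaw": -1, "linear": [-0.217, -0.52, -0.64], "roll": -1}, {"jaw": -1, "linear": [-0.217, -0.52, -0.64], "roll": -1}, {"jaw": -1, "linear": [-0.217, -0.52, -0.64], "roll": -1}, {"jaw": -1, "linear": [-0.217, -0.52, -0.64], "roll": -1}, {"jaw": -1, "linear": [-0.217, -0.52, -0.64], "roll": -1}, {"jaw": -1, "linear": [-0.217, -0.52, -0.64], "roll": -1}, {"jaw": -1, "linear": [-0.217, -0.52, -0.64], "roll": -1}, {"jaw": -1, "linear": [-0.217, -0.52, -0.64], "roll": -1}, {"jaw": -1, "linear": [-0.217, -0.52, -0.64], "roll": -1}, {"jaw": -1, "linear": [-0.217, -0.52, -0.64], "roll": -1}]'

```text
t: 1.35
tool_pos: [0.4496, -0.1675, 0.3481]
orientation: [1.743, 0.75, -1.744]
force: [-0.7, 0.0, -0.6]
opening: 0.0934
```

```bash
cat >> h.py <<'E'
def go(target,yaw=None,s=None):
    s=s or read_state(); r=R.from_rotvec(s["orientation"]).as_matrix(); d=np.array(target)-s["tool_pos"]
    y=np.degrees(np.arctan2(r[1,1],r[0,1])); out="linear "+str((r.T@d/.6).round(4).tolist())+" dist %.3f rows %d"%(np.linalg.norm(d),np.ceil(np.linalg.norm(d)/.0625))
    if yaw is not None: out+=" roll %.3f"%(-((yaw-y+180)%360-180)/30)
    return out+" | now %s yaw %.2f t %.2f"%(s["tool_pos"].round(4),y,s["t"])
E
python3 - <<'E'
from h import *
s,c=snap("wrist","w1")
print(proj([[.519,-.162,.084],[.519,-.162,0]],c,s), cam(c,s)[0].T.round(2), (-cam(c,s)[0].T@cam(c,s)[1]).round(3))
p=np.load("hol.npy"); print(go([.4508,.2393,.30],11.3))
E
```

```text
[[353.69987701 118.83567337]
 [347.31201278 116.31718953]] [[ 0.73 -0.67 -0.17]
 [-0.69 -0.7  -0.18]
 [-0.    0.25 -0.97]] [ 0.498 -0.117  0.514]
linear [0.0807, -0.4663, -0.4938] dist 0.410 rows 7 roll -1.830 | now [ 0.4491 -0.1683  0.3478] yaw -43.61 t 1.40
```

View pics/w1.png

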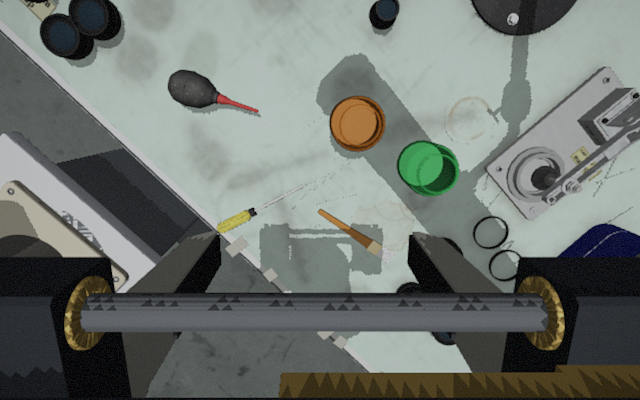

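```bash
python3 - <<'E'
from h import *
s,c=load("w1"); im=c["pixels"]; hsv=cv2.cvtColor(im,cv2.COLOR_BGR2HSV)
m=cv2.inRange(hsv,(5,120,60),(22,255,255)); m[:90]=0;m[160:]=0;m[:,:320]=0;m[:,395:]=0
u=np.argwhere(m)[:,::-1]; (x,y),r=cv2.minEnclosingCircle(u.astype(np.float32)); print(x,y,r,len(u))
for z in(.0,.03,.06): P=onz((x,y),z,c,s); print(z,P.round(4), (np.linalg.norm(onz((x+r,y),z,c,s)-P)).round(4))
g=cv2.cvtColor(im,cv2.COLOR_BGR2GRAY); 
for n,uv,z in [("blower body",(192,88),.02),("blower tip",(258,111),.02),("loupe",(384,12),.036),("brush a",(320,211),.004),("brush b",(378,250),.004)]: print(n,onz(uv,z,c,s).round(3))
_,t=load("t0"); print("top jar rim(470,262)/800:",[onz((376.5,209.5),z,t).round(4) for z in(.05,.084)])
cv2.imwrite("pics/jarcrop.png",cv2.resize(im[85:165,310:410],(800,600)))
E
```

```text
357.0751647949219 122.88176727294922 27.790496826171875 2311
0.0 [ 0.5229 -0.1781  0.    ] 0.039
0.03 [ 0.5214 -0.1746  0.03  ] 0.0367
0.06 [ 0.5199 -0.171   0.06  ] 0.0345
blower body [0.394 0.008 0.02 ]
blower tip [ 0.436 -0.073  0.02 ]
loupe [ 0.633 -0.098  0.036]
brush a [ 0.397 -0.235  0.004]
brush b [ 0.419 -0.342  0.004]
top jar rim(470,262)/800: [array([ 0.5178, -0.1702,  0.05  ]), array([ 0.515 , -0.1632,  0.084 ])]
```

>>> apply_moves --series '[{"jaw": -1, "linear": [0.08, -0.466, -0.494], "roll": -1}, {"jaw": -1, "linear": [0.08, -0.466, -0.494], "roll": -1}, {"jaw": -1, "linear": [0.08, -0.466, -0.494], "roll": -1}, {"jaw": -1, "linear": [0.08, -0.466, -0.494], "roll": -1}, {"jaw": -1, "linear": [0.08, -0.466, -0.494], "roll": -1}, {"jaw": -1, "linear": [0.08, -0.466, -0.494], "roll": -1}, {"jaw": -1, "linear": [0.08, -0.466, -0.494], "roll": -1}, {"jaw": -1, "linear": [0.08, -0.466, -0.494], "roll": -1}]'

```text
t: 2.4
tool_pos: [0.4507, 0.2391, 0.2987]
orientation: [1.379, 1.091, -1.385]
force: [-0.5, -0.2, -0.0]
opening: 0.093
```

>>> apply_moves --series '[{"jaw": -1, "linear": [0, 0, 0], "roll": -0.83}, {"jaw": -1, "linear": [0, 0, 0], "roll": -0.83}, {"jaw": -1, "linear": [0, 0, 0], "roll": -0.83}, {"jaw": -1, "linear": [0, 0, 0], "roll": -0.83}]'

```text
t: 2.9
tool_pos: [0.4513, 0.2368, 0.2985]
orientation: [1.063, 1.298, -1.068]
force: [0.3, 1.1, 0.3]
opening: 0.093
```

```bash
python3 - <<'E'
from h import *
s,c=snap("wrist","w2"); p=np.load("hol.npy"); print(go([.4508,.2393,.30],11.3))
print(proj(chuteP([[.1,.015,0],[.1,-.015,0],[.068,.015,.034],[.068,-.015,.034]],p),c,s).round(1))
L,W=.058,.042
print(proj(H([[-L,W,.006],[L,W,.006],[L,-W,.006],[-L,-W,.006]],p),c,s).round(1))
E
```

```text
linear [-0.0025, -0.0, -0.0036] dist 0.003 rows 1 roll -0.007 | now [0.4512 0.2372 0.2985] yaw 11.10 t 2.95
[[333.  247.2]
 [297.  247.3]
 [332.9 191.1]
 [296.8 191.2]]
[[349.4  75.7]
 [347.4 170.1]
 [282.6 170.2]
 [280.2  75.9]]
```

View pics/w2.png

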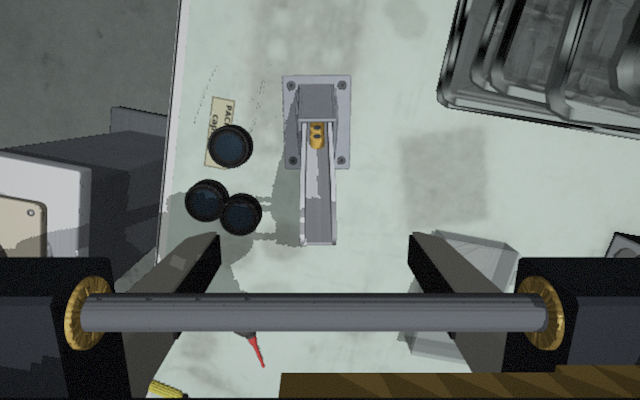

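```bash
python3 - <<'E'
from h import *
s,c=load("w2"); p=np.load("hol.npy")
im=c["pixels"]; g=cv2.cvtColor(im,cv2.COLOR_BGR2GRAY)
for row in (165,185,200,215,230,240): print(row, g[row,290:346].tolist())
p2=p.copy(); p2[:2]+=.0025*np.array([.98,.196]); 
r=R.from_rotvec(s["orientation"]).as_matrix()
for q in (p,p2):
  P=chuteP([[.045,0,.025]],q)[0]; print(P.round(4),(r.T@(P-s["tool_pos"])).round(4))
  print(proj(chuteP([[.1,.015,0],[.1,-.015,0],[.068,.015,.034],[.068,-.015,.034],[0,.015,.034],[0,-.015,.034]],q),c,s).round(1))
E
```

```text
165 [111, 103, 101, 95, 99, 109, 110, 106, 108, 106, 98, 155, 181, 181, 165, 116, 130, 173, 181, 178, 176, 174, 176, 175, 175, 176, 181, 155, 120, 121, 123, 121, 123, 120, 121, 124, 123, 118, 93, 64, 157, 189, 186, 187, 174, 162, 165, 163, 164, 164, 165, 164, 161, 160, 160, 158]
185 [125, 128, 124, 125, 124, 125, 124, 126, 127, 108, 157, 182, 180, 187, 150, 94, 162, 182, 177, 177, 177, 178, 176, 175, 177, 178, 181, 156, 122, 124, 124, 123, 120, 117, 120, 122, 121, 124, 118, 91, 61, 160, 191, 191, 189, 175, 181, 194, 194, 196, 195, 193, 196, 195, 196, 196]
200 [122, 124, 123, 125, 126, 127, 126, 125, 124, 136, 177, 192, 193, 196, 156, 74, 113, 126, 122, 118, 120, 118, 121, 119, 120, 121, 121, 119, 123, 124, 123, 121, 120, 120, 115, 121, 118, 120, 121, 103, 68, 145, 191, 201, 202, 169, 175, 198, 196, 197, 196, 196, 193, 195, 193, 193]
215 [133, 125, 133, 128, 131, 130, 127, 131, 129, 129, 141, 150, 150, 149, 109, 97, 124, 121, 119, 119, 118, 118, 120, 117, 120, 119, 122, 121, 121, 123, 122, 118, 115, 119, 118, 117, 116, 119, 120, 122, 97, 104, 142, 150, 152, 149, 178, 195, 195, 192, 19
[... 174 characters left out ...]
4, 120, 124, 119, 118, 118, 114, 119, 116, 118, 120, 121, 110, 97, 138, 159, 157, 161, 163, 182, 197, 193, 192, 194, 193, 193, 193, 194]
240 [111, 113, 110, 108, 114, 111, 112, 112, 115, 93, 149, 181, 176, 175, 151, 156, 152, 117, 114, 116, 118, 118, 118, 117, 116, 118, 119, 117, 115, 121, 119, 118, 114, 115, 118, 118, 119, 117, 120, 121, 118, 113, 124, 130, 128, 132, 163, 191, 197, 196, 195, 194, 193, 194, 195, 193]
[0.4508 0.2393 0.151 ] [ 0.1475  0.0007 -0.0025]
[[333.  247.2]
 [297.  247.3]
 [332.9 191.1]
 [296.8 191.2]
 [330.4 142.3]
 [299.3 142.4]]
[0.4533 0.2398 0.151 ] [ 0.1475  0.0032 -0.0025]
[[336.  247.2]
 [300.  247.2]
 [336.  191.1]
 [299.8 191.2]
 [333.  142.3]
 [301.9 142.4]]
```

```bash
python3 - <<'E'
from h import *
p=np.load("hol.npy"); p[:2]+=.0021*np.array([.98,.196])-.0015*np.array([.196,-.98]); np.save("hol.npy",p)
g=chuteP([[.045,0,.025]],p)[0]; print(g); print(go(g-[0,0,.019],11.3))
print(np.array(read_state()["force"]).round(2))
E
```

```text
[0.45260405 0.24117796 0.15097114]
linear [0.2776, 0.0048, -0.0059] dist 0.167 rows 3 roll -0.007 | now [0.4512 0.2372 0.2985] yaw 11.10 t 2.95
[ 0.35  0.73 -0.89]
```

>>> apply_moves --series '[{"jaw": -1, "linear": [0.09, 0.0048, -0.0059], "roll": -0.007}, {"jaw": -1, "linear": [0.18, 0.0048, -0.0059], "roll": -0.007}, {"jaw": -0.5, "linear": [0.25, 0.0048, -0.0059], "roll": -0.007}, {"jaw": 0, "linear": [0.2776, 0.0048, -0.0059], "roll": -0.007}, {"jaw": 0, "linear": [0.2776, 0.0048, -0.0059], "roll": -0.007}, {"jaw": 0.2, "linear": [0.2776, 0.0048, -0.0059], "roll": -0.007}, {"jaw": 0.2, "linear": [0.2776, 0.0048, -0.0059], "roll": -0.007}]' --force 15

```text
t: 3.82
tool_pos: [0.4541, 0.2416, 0.1342]
orientation: [1.063, 1.298, -1.063]
force: [1.2, 0.1, -0.2]
opening: 0.0474
```

```bash
python3 - <<'E'
from h import *
s,c=snap("wrist","w3"); p=np.load("hol.npy"); g=chuteP([[.045,0,.025]],p)[0]; print(go(g-[0,0,.019],11.3),s["opening"])
print(proj(chuteP([[.1,.015,0],[.1,-.015,0],[.068,.015,.034],[.068,-.015,.034]],p),c,s).round(1))
print(s["force"])
E
```

```text
linear [0.003, -0.002, 0.0003] dist 0.002 rows 1 roll 0.000 | now [0.4538 0.2416 0.1338] yaw 11.31 t 3.88 0.04741574338173174
[[349.3 416.7]
 [272.7 416.8]
 [349.6 298.4]
 [272.4 298.4]]
[ 1.22200982  0.11091957 -0.21388999]
```

View pics/w3.png

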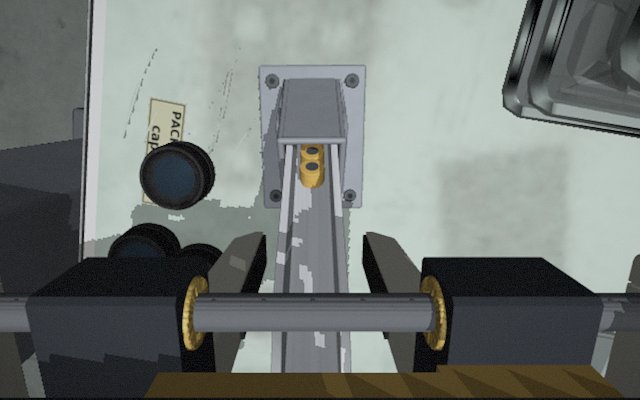

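>>> apply_moves --series '[{"jaw": 0.4, "linear": [0.002, 0, 0], "roll": 0}, {"jaw": 0.6, "linear": [0.002, 0, 0], "roll": 0}, {"jaw": 1, "linear": [0.002, 0, 0], "roll": 0}, {"jaw": 1, "linear": [0.002, 0, 0], "roll": 0}, {"jaw": 1, "linear": [0.002, 0, 0], "roll": 0}]'

```text
t: 4.5
tool_pos: [0.4541, 0.2418, 0.1333]
orientation: [1.063, 1.298, -1.062]
force: [-1.0, 0.3, 5.3]
opening: 0.0302
```

```bash
python3 - <<'E'
from h import *
s=read_state(); p=np.load("hol.npy"); print(s["force"].round(2),s["wrist_torque"].round(3),s["opening"])
ax=chuteP([[1,0,0]],p)[0]-chuteP([[0,0,0]],p)[0]
print(ax, go(s["tool_pos"]+ax*.09,11.3,s))
E
```

```text
[-1.05  0.26  5.34] [-0.086  0.171 -0.013] 0.030191210443545682
[ 0.09786181 -0.49032955  0.8660254 ] linear [-0.13, -0.0001, 0.0748] dist 0.090 rows 2 roll 0.000 | now [0.4541 0.2418 0.1333] yaw 11.31 t 4.50
```

>>> apply_moves --series '[{"jaw": 1, "linear": [-0.006, 0, 0.0035], "roll": 0}, {"jaw": 1, "linear": [-0.017, 0, 0.01], "roll": 0}, {"jaw": 1, "linear": [-0.035, 0, 0.02], "roll": 0}, {"jaw": 1, "linear": [-0.052, 0, 0.03], "roll": 0}]'

```text
t: 5.0
tool_pos: [0.4579, 0.2235, 0.1653]
orientation: [1.063, 1.297, -1.062]
force: [0.6, 0.1, -3.1]
opening: 0.0298
```

```bash
python3 - <<'E'
from h import *
s,c=snap("wrist","w4");print(s["force"].round(2),s["wrist_torque"].round(3),s["opening"],s["tool_pos"])
E
```

```text
[ 0.6   0.07 -3.14] [ 0.113 -0.097 -0.008] 0.029797694881818666 [0.45790374 0.2234832  0.16533557]
```

>>> apply_moves --series '[{"jaw": 1, "linear": [-0.017, 0, 0.01], "roll": 0}, {"jaw": 1, "linear": [-0.035, 0, 0.02], "roll": 0}, {"jaw": 1, "linear": [-0.052, 0, 0.03], "roll": 0}, {"jaw": 1, "linear": [-0.069, 0, 0.04], "roll": 0}, {"jaw": 1, "linear": [-0.087, 0, 0.05], "roll": 0}, {"jaw": 1, "linear": [-0.104, 0, 0.06], "roll": 0}]' --force 30

```text
t: 5.8
tool_pos: [0.4657, 0.1873, 0.2301]
orientation: [1.064, 1.296, -1.061]
force: [0.3, 0.8, -2.5]
opening: 0.0301
```

```bash
python3 - <<'E'
from h import *
s,c=snap("scene","s5",(190,120,390,320),3);print(s["force"].round(2),s["wrist_torque"].round(3),s["opening"],s["tool_pos"])
E
```

```text
[ 0.28  0.8  -2.46] [-0.153 -0.125  0.001] 0.030118753124602854 [0.46573432 0.18726296 0.2300566 ]
```

View pics/s5.png

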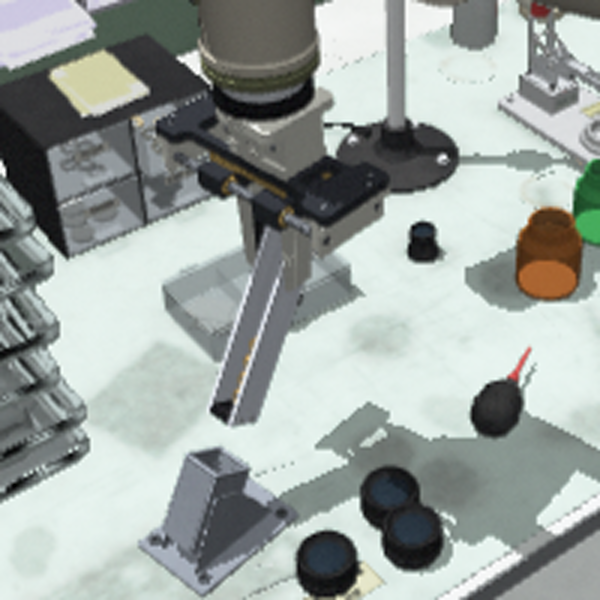

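```bash
python3 - <<'E'
from h import *
print(go([.4984,.1181,.2301],11.3)); print(go([.4984,.1181,.129],11.3))
E
```

```text
linear [0.0025, 0.0298, 0.1228] dist 0.076 rows 2 roll -0.001 | now [0.4665 0.1869 0.2316] yaw 11.27 t 5.85
linear [0.171, 0.0292, 0.1229] dist 0.128 rows 3 roll -0.001 | now [0.4665 0.1869 0.2316] yaw 11.27 t 5.85
```

>>> apply_moves --series '[{"jaw": 1, "linear": [0, 0.01, 0.04], "roll": 0}, {"jaw": 1, "linear": [0, 0.02, 0.08], "roll": 0}, {"jaw": 1, "linear": [0.01, 0.029, 0.12], "roll": 0}, {"jaw": 1, "linear": [0.04, 0.029, 0.123], "roll": 0}, {"jaw": 1, "linear": [0.08, 0.029, 0.123], "roll": 0}, {"jaw": 1, "linear": [0.12, 0.029, 0.123], "roll": 0}, {"jaw": 1, "linear": [0.15, 0.029, 0.123], "roll": 0}, {"jaw": 1, "linear": [0.167, 0.029, 0.123], "roll": 0}, {"jaw": 1, "linear": [0.171, 0.029, 0.123], "roll": 0}]'

```text
t: 6.98
tool_pos: [0.4979, 0.1182, 0.1284]
orientation: [1.065, 1.295, -1.061]
force: [0.6, -0.7, -0.9]
opening: 0.03
```

```bash
python3 - <<'E'
from h import *
s=read_state();print(s["force"].round(2),s["wrist_torque"].round(3),s["opening"],s["tool_pos"])
hd=np.array([.196,-.98,0]); tail=np.array([.4884,.168,0]); r=R.from_rotvec(s["orientation"]).as_matrix()
for th in (60,57,54,50,46,42,38,34,30,26,22,18,14,10,6,3,0):
    a=np.radians(th); P=tail+hd*(.145*np.cos(a)-.025*np.sin(a))+[0,0,.145*np.sin(a)+.025*np.cos(a)-.019-.001]
    print(th,(r.T@(P-s["tool_pos"])/.6).round(3).tolist())
E
```

```text
[ 0.63 -0.72 -0.94] [-0.066 -0.102 -0.039] 0.029964688267572547 [0.49794043 0.11819835 0.12843633]
60 [0.017, 0.001, 0.0]
57 [0.022, 0.001, 0.012]
54 [0.027, 0.001, 0.024]
50 [0.035, 0.001, 0.039]
46 [0.045, 0.001, 0.053]
42 [0.055, 0.001, 0.067]
38 [0.066, 0.001, 0.08]
34 [0.078, 0.001, 0.092]
30 [0.09, 0.001, 0.104]
26 [0.104, 0.0, 0.114]
22 [0.118, 0.0, 0.124]
18 [0.133, 0.0, 0.132]
14 [0.148, 0.0, 0.14]
10 [0.164, 0.0, 0.146]
6 [0.181, 0.0, 0.151]
3 [0.193, 0.0, 0.155]
0 [0.206, 0.0, 0.157]
```

>>> apply_moves --series '[{"jaw": 1, "linear": [0.01, 0, 0], "roll": 0}, {"jaw": 1, "linear": [0.017, 0.001, 0], "roll": 0}, {"jaw": 1, "linear": [0.022, 0.001, 0.012], "roll": 0}, {"jaw": 1, "linear": [0.027, 0.001, 0.024], "roll": 0}, {"jaw": 1, "linear": [0.035, 0.001, 0.039], "roll": 0}, {"jaw": 1, "linear": [0.045, 0.001, 0.053], "roll": 0}, {"jaw": 1, "linear": [0.055, 0.001, 0.067], "roll": 0}, {"jaw": 1, "linear": [0.066, 0.001, 0.08], "roll": 0}, {"jaw": 1, "linear": [0.066, 0.001, 0.08], "roll": 0}]' --force 12

```text
t: 8.1
tool_pos: [0.5076, 0.0707, 0.0878]
orientation: [1.065, 1.295, -1.062]
force: [-0.2, -0.1, -1.5]
opening: 0.0297
```

```bash
python3 - <<'E'
from h import *
s,c=snap("scene","s6",(220,140,370,290),4);print(s["force"].round(2),s["wrist_torque"].round(3),s["opening"],s["tool_pos"])
E
```

```text
[-0.17 -0.06 -1.52] [-0.12  -0.132 -0.021] 0.029743355704835005 [0.50756416 0.07067683 0.08776939]
```

View pics/s6.png

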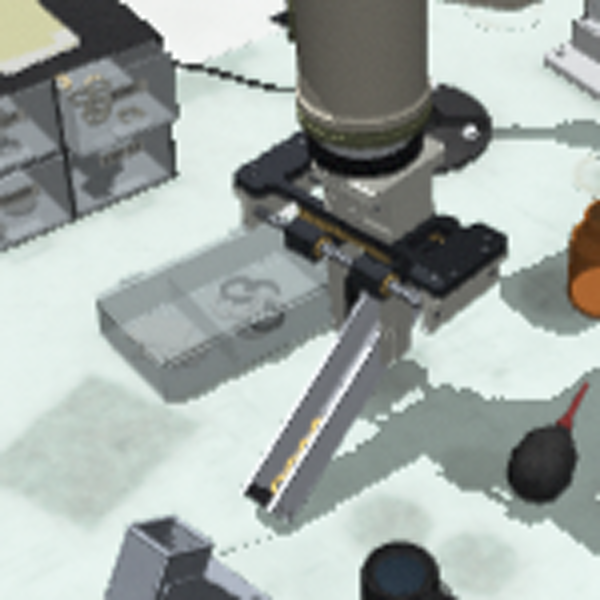

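>>> apply_moves --series '[{"jaw": 1, "linear": [0.012, 0, 0.012], "roll": 0}, {"jaw": 1, "linear": [0.024, 0, 0.024], "roll": 0}, {"jaw": 1, "linear": [0.038, 0, 0.034], "roll": 0}, {"jaw": 1, "linear": [0.052, 0, 0.044], "roll": 0}, {"jaw": 1, "linear": [0.067, 0, 0.052], "roll": 0}, {"jaw": 1, "linear": [0.082, 0, 0.06], "roll": 0}, {"jaw": 1, "linear": [0.098, 0, 0.066], "roll": 0}, {"jaw": 1, "linear": [0.11, 0, 0.07], "roll": 0}, {"jaw": 1, "linear": [0.12, 0, 0.073], "roll": 0}, {"jaw": 1, "linear": [0.13, 0, 0.076], "roll": 0}, {"jaw": 1, "linear": [0.136, 0, 0.077], "roll": 0}, {"jaw": 1, "linear": [0.136, 0, 0.077], "roll": 0}]'

```text
t: 9.65
tool_pos: [0.5164, 0.0257, 0.0061]
orientation: [1.064, 1.296, -1.062]
force: [-0.8, 1.1, -1.9]
opening: 0.0301
```

```bash
python3 - <<'E'
from h import *
s,c=snap("scene","s7",(240,140,390,290),4);print(s["force"].round(2),s["wrist_torque"].round(3),s["opening"],s["tool_pos"])
E
```

```text
[-0.81  1.08 -1.92] [-0.073 -0.155  0.015] 0.030094350020877184 [0.51635721 0.0257082  0.00612406]
```

>>> apply_moves --series '[{"jaw": 0.3, "linear": [0.002, 0, 0], "roll": 0}, {"jaw": 0, "linear": [0.002, 0, 0], "roll": 0}, {"jaw": -0.3, "linear": [0.002, 0, 0], "roll": 0}, {"jaw": -0.3, "linear": [0, 0, 0], "roll": 0}, {"jaw": -0.3, "linear": [0, 0, 0], "roll": 0}, {"jaw": -0.3, "linear": [-0.09, 0, -0.03], "roll": 0}, {"jaw": -0.3, "linear": [-0.19, 0, -0.13], "roll": 0}, {"jaw": -0.3, "linear": [-0.2, 0, -0.15], "roll": 0}, {"jaw": -0.3, "linear": [-0.2, 0, -0.15], "roll": 0}]'

```text
t: 10.82
tool_pos: [0.5001, 0.1156, 0.1288]
orientation: [1.065, 1.294, -1.057]
force: [0.4, 0.1, 0.3]
opening: 0.0606
```

```bash
python3 - <<'E'
from h import *
s,c=snap("wrist","w8");print(s["opening"],s["tool_pos"].round(4))
C=np.array([.508,.07,0]);hd=np.array([.196,-.98,0]);pr=np.array([.98,.196,0])
for a,b,z in [(-.1,.015,.034),(-.1,-.015,.034),(.068,.015,.034),(.068,-.015,.034),(.1,.015,0),(.1,-.015,0)]: print(a,b,proj(C+hd*a+pr*b+[0,0,z],c,s).round(1))
E
```

```text
0.06060312719100886 [0.5001 0.1156 0.1288]
-0.1 0.015 [[332.9 126.1]]
-0.1 -0.015 [[290.9 126. ]]
0.068 0.015 [[329.9 331.2]]
0.068 -0.015 [[293.9 331.3]]
0.1 0.015 [[327.7 338.6]]
0.1 -0.015 [[296.  338.7]]
```

View pics/w8.png

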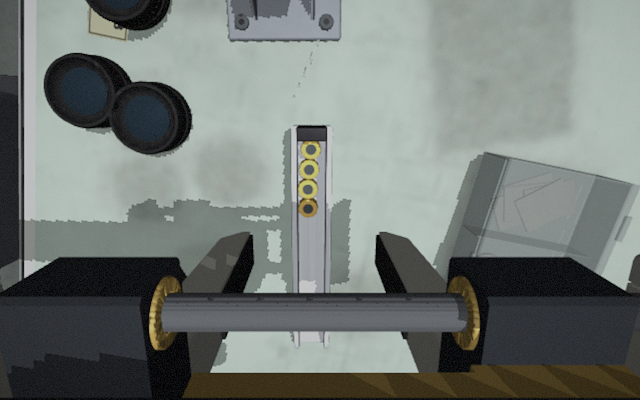

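```bash
python3 - <<'E'
from h import *
print(go([.4943,.1391,.0065],11.3))
E
```

```text
linear [0.2007, -0.0005, -0.0419] dist 0.123 rows 2 roll 0.002 | now [0.4992 0.1144 0.1269] yaw 11.37 t 10.88
```

>>> apply_moves --series '[{"jaw": -0.3, "linear": [0, -0.0005, -0.042], "roll": 0}, {"jaw": -0.3, "linear": [0.08, -0.0005, -0.042], "roll": 0}, {"jaw": -0.3, "linear": [0.15, -0.0005, -0.042], "roll": 0}, {"jaw": -0.2, "linear": [0.19, -0.0005, -0.042], "roll": 0}, {"jaw": 0, "linear": [0.2, -0.0005, -0.042], "roll": 0}, {"jaw": 0.2, "linear": [0.2, -0.0005, -0.042], "roll": 0}, {"jaw": 0.4, "linear": [0.2, -0.0005, -0.042], "roll": 0}, {"jaw": 1, "linear": [0.2, -0.0005, -0.042], "roll": 0}, {"jaw": 1, "linear": [0.2, -0.0005, -0.042], "roll": 0}, {"jaw": 1, "linear": [0.2, -0.0005, -0.042], "roll": 0}, {"jaw": 1, "linear": [0.2, -0.0005, -0.042], "roll": 0}]' --force 50

```text
t: 12.25
tool_pos: [0.4953, 0.1391, 0.0081]
orientation: [1.064, 1.294, -1.058]
force: [0.1, -2.5, 6.8]
opening: 0.0299
```

```bash
python3 - <<'E'
from h import *
s=read_state();print(s["force"].round(2),s["wrist_torque"].round(3),s["opening"],s["tool_pos"])
E
```

```text
[ 0.11 -2.48  6.78] [-0.336  0.119  0.011] 0.029900880660325188 [0.49532531 0.13913888 0.00814315]
```

>>> apply_moves --series '[{"jaw": 1, "linear": [-0.01, 0, 0], "roll": 0}, {"jaw": 1, "linear": [-0.03, 0, 0], "roll": 0}, {"jaw": 1, "linear": [-0.045, 0, 0], "roll": 0}, {"jaw": 1, "linear": [-0.05, 0, 0], "roll": 0}]'

```text
t: 12.75
tool_pos: [0.4959, 0.1393, 0.0393]
orientation: [1.065, 1.292, -1.057]
force: [-0.2, 0.5, -2.3]
opening: 0.0299
```

```bash
cat >> h.py <<'E'
def chutepts(tool,th,xg,zg,hd=np.array([.196,-.98,0])):
    """outline pts of chute held at chute (xg,zg) with axis elevation th(rad)"""
    ex=hd*np.cos(th)+[0,0,np.sin(th)]; ez=-hd*np.sin(th)+[0,0,np.cos(th)]; pr=np.array([-hd[1],hd[0],0])
    o=np.array(tool)+[0,0,.019]-ex*xg-ez*zg
    return np.array([o+ex*a+pr*b+ez*z for a,b,z in [(-.1,-.015,0),(-.1,-.015,.034),(.068,-.015,.034),(.1,-.015,.011),(.1,-.015,0),(.1,.015,0),(.1,.015,.011),(.068,.015,.034),(-.1,.015,.034)]])
E
python3 - <<'E'
from h import *
s,c=snap("scene","s9");print(s["force"].round(2),s["opening"],s["tool_pos"])
im=cv2.resize(c["pixels"][150:280,240:400],(800,650))[:600]
for th,col in ((0,(0,0,255)),(-.15,(255,0,0))):
    q=proj(chutepts(s["tool_pos"],th,-.07,.027),c)
    cv2.polylines(im,[np.int32((q-[240,150])*5)],False,col,1)
cv2.imwrite("pics/s9.png",im)
E
```

```text
[-0.24  0.5  -2.25] 0.029901498615746355 [0.49586647 0.1392926  0.03928568]
```

View pics/s9.png

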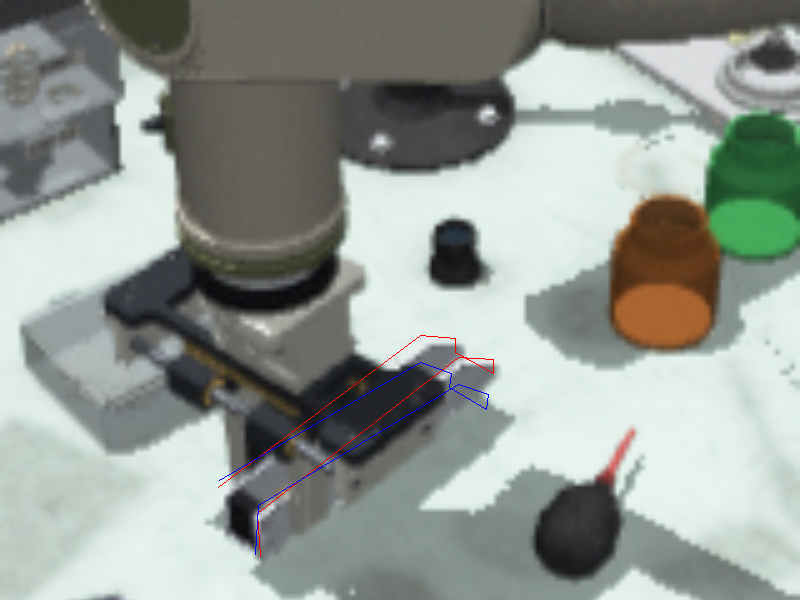

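```bash
python3 - <<'E'
from h import *
s,c=load("s9")
raw=lambda u,v:(240+u/5,150+v/5)
print(onz(raw(667,213),.084,c).round(4),onz(raw(665,318),.003,c).round(4), onz(raw(664,345),0,c).round(4))
_,t=load("t0"); im=t["pixels"];hsv=cv2.cvtColor(im,cv2.COLOR_BGR2HSV)
# overlay-free check: jar silhouette centroid vs model in top & wrist & scene
from scipy.optimize import least_squares
a=np.linspace(0,2*np.pi,60)
def cont(J): # jar surface points: body to .06, neck .084
    return np.vstack([np.c_[J[0]+r*np.cos(a),J[1]+r*np.sin(a),0*a+z] for r,z in((.035,0),(.035,.055),(.024,.066),(.024,.084))])
for n in("t0","w1","s0"):
    s,c=load(n); im=c["pixels"]; hsv=cv2.cvtColor(im,cv2.COLOR_BGR2HSV); m=cv2.inRange(hsv,(3,110,30),(20,255,255))
    q=proj([[.519,-.171,.04]],c,s)[0].astype(int); k=np.zeros_like(m); cv2.circle(k,tuple(map(int,q)),36,255,-1); m&=k
    _,l,st,ce=cv2.connectedComponentsWithStats(m); i=1+np.argmax(st[1:,4]); bb=st[i,:4].astype(float); bb=np.array([bb[0],bb[1],bb[0]+bb[2],bb[1]+bb[3]])
    def f(J): p=proj(cont(J),c,s); return np.r_[p.min(0),p.max(0)+.0]-(bb-[0,0,0,0])+.5
    o=least_squares(f,[.519,-.171]); print(n,o.x.round(4),o.fun.round(1))
print(go([.4857,-.0044,.118],11.3),go([.4959,.1393,.118]))
E
```

```text
[ 0.5187 -0.1707  0.084 ] [ 0.5129 -0.1702  0.003 ] [ 0.4962 -0.1545  0.    ]
t0 [ 0.5202 -0.1736] [-2.1 -1.5  2.   1.5]
w1 [ 0.5198 -0.1733] [-1.3 -0.4  1.1  0.5]
s0 [ 0.5197 -0.1716] [-0.6 -0.8  0.6  0.7]
linear [-0.1316, -0.063, 0.2314] dist 0.164 rows 3 roll 0.003 | now [0.4958 0.1393 0.0392] yaw 11.38 t 12.80 linear [-0.1313, 0.0009, -0.0] dist 0.079 rows 2 | now [0.4958 0.1393 0.0392] yaw 11.38 t 12.80
```

>>> apply_moves --series '[{"jaw": 1, "linear": [-0.02, 0, 0], "roll": 0}, {"jaw": 1, "linear": [-0.05, 0, 0], "roll": 0}, {"jaw": 1, "linear": [-0.08, 0, 0], "roll": 0}, {"jaw": 1, "linear": [-0.11, -0.002, 0.005], "roll": 0}, {"jaw": 1, "linear": [-0.127, -0.005, 0.018], "roll": 0}, {"jaw": 1, "linear": [-0.1316, -0.011, 0.04], "roll": 0}, {"jaw": 1, "linear": [-0.1316, -0.018, 0.067], "roll": 0}, {"jaw": 1, "linear": [-0.1316, -0.026, 0.097], "roll": 0}, {"jaw": 1, "linear": [-0.1316, -0.034, 0.127], "roll": 0}, {"jaw": 1, "linear": [-0.1316, -0.042, 0.157], "roll": 0}, {"jaw": 1, "linear": [-0.1316, -0.049, 0.185], "roll": 0}, {"jaw": 1, "linear": [-0.1316, -0.055, 0.208], "roll": 0}, {"jaw": 1, "linear": [-0.1316, -0.059, 0.224], "roll": 0}, {"jaw": 1, "linear": [-0.1316, -0.061, 0.231], "roll": 0}, {"jaw": 1, "linear": [-0.1316, -0.062, 0.234], "roll": 0}, {"jaw": 1, "linear": [-0.1316, -0.062, 0.234], "roll": 0}]'

```text
t: 14.8
tool_pos: [0.4866, -0.0056, 0.118]
orientation: [1.065, 1.293, -1.057]
force: [-0.0, 0.7, -2.3]
opening: 0.0299
```

```bash
python3 - <<'E'
from h import *
s,c=snap("scene","s10");_,t=snap("top","t10");print(s["force"].round(2),s["opening"],s["tool_pos"])
im=cv2.resize(c["pixels"][150:250,290:420],(780,600))
for th,col in ((0,(0,0,255)),):
    q=proj(chutepts(s["tool_pos"],th,-.07,.027),c); cv2.polylines(im,[np.int32((q-[290,150])*6)],False,col,1)
cv2.imwrite("pics/s10.png",im)
print(go([.4864,-.0059,.0935],11.3))
E
```

```text
[-0.04  0.72 -2.34] 0.029911652783113606 [ 0.48659127 -0.00555469  0.11796581]
linear [0.0408, -0.0007, 0.0007] dist 0.024 rows 1 roll 0.004 | now [ 0.4866 -0.0054  0.118 ] yaw 11.41 t 14.90
```

View pics/s10.png

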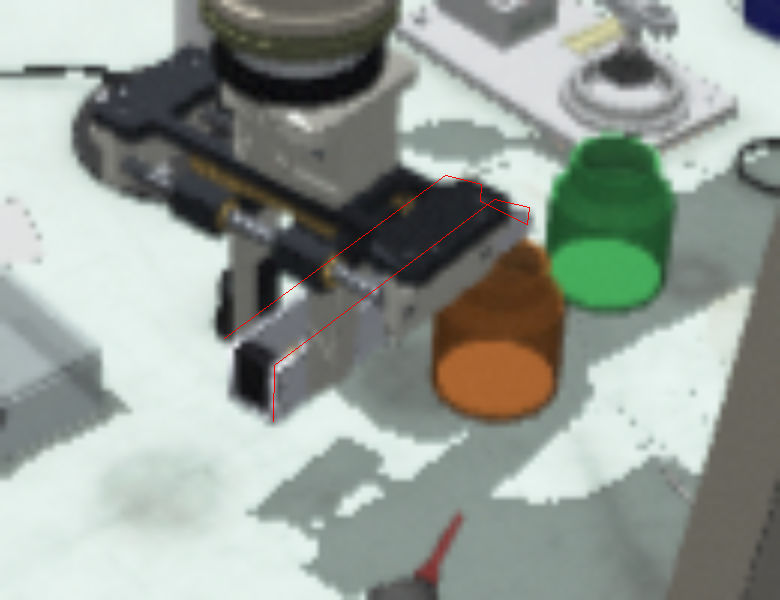

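>>> apply_moves --series '[{"jaw": 1, "linear": [0.01, 0, 0], "roll": 0}, {"jaw": 1, "linear": [0.02, -0.0007, 0], "roll": 0}, {"jaw": 1, "linear": [0.03, -0.0007, 0], "roll": 0}, {"jaw": 1, "linear": [0.036, -0.0007, 0], "roll": 0}, {"jaw": 1, "linear": [0.036, -0.0007, 0], "roll": 0}]'

```text
t: 15.52
tool_pos: [0.486, -0.0054, 0.0959]
orientation: [1.064, 1.294, -1.057]
force: [0.8, -0.9, -2.2]
opening: 0.0297
```

```bash
python3 - <<'E'
from h import *
s=read_state();print(s["force"].round(2),s["wrist_torque"].round(3),s["opening"],s["tool_pos"])
E
```

```text
[ 0.84 -0.91 -2.23] [ 0.017 -0.09   0.05 ] 0.029739801500977322 [ 0.48598658 -0.00544795  0.09589335]
```

>>> apply_moves --series '[{"jaw": 1, "linear": [0, 0, 0], "roll": 0}, {"jaw": 1, "linear": [0, 0, 0], "roll": 0}, {"jaw": 1, "linear": [0.002, 0, 0], "roll": 0}, {"jaw": 1, "linear": [0.002, 0, 0], "roll": 0}]' --force 6

```text
t: 16.02
tool_pos: [0.4862, -0.0054, 0.0948]
orientation: [1.065, 1.293, -1.057]
force: [-0.1, 0.0, -2.0]
opening: 0.0302
```

```bash
python3 - <<'E'
from h import *
s=read_state();print(s["force"].round(2),s["wrist_torque"].round(3),s["opening"],s["tool_pos"])
E
```

```text
[-0.11  0.03 -1.99] [-0.038 -0.166  0.055] 0.030167356049051856 [ 0.48616033 -0.00542544  0.09480613]
```

>>> apply_moves --series '[{"jaw": 1, "linear": [-0.011, 0, 0.0025], "roll": 0}, {"jaw": 1, "linear": [-0.022, 0, 0.005], "roll": 0}, {"jaw": 1, "linear": [-0.033, 0, 0.008], "roll": 0}, {"jaw": 1, "linear": [-0.044, 0, 0.012], "roll": 0}, {"jaw": 1, "linear": [-0.044, 0, 0.012], "roll": 0}]' --force 4

```text
t: 16.65
tool_pos: [0.4881, -0.0129, 0.1221]
orientation: [1.065, 1.292, -1.056]
force: [-0.1, 0.3, -1.5]
opening: 0.0301
```

```bash
python3 - <<'E'
from h import *
s,c=snap("scene","s11");_,t=snap("top","t11");print(s["force"].round(2),s["wrist_torque"].round(3),s["opening"],s["tool_pos"])
# tilt from the tail: black plug centroid in scene vs model
r=c["pixels"][150:250,290:420].astype(int)
im=cv2.resize(c["pixels"][150:250,290:420],(780,600))
for n,cc in(("s10",load("s10")),("s11",(s,c))):
    ss,ci=cc; g=ci["pixels"].max(2)
    for th in (0,-.1,-.2,-.3):
        q=proj(chutepts(ss["tool_pos"],th,-.07,.027),ci); x,y=q[[0,1,8]].mean(0); print(n,th,q[[0,1,8]].round(1).tolist())
    x0,y0=q[8].astype(int)-12; w=g[y0:y0+40,x0:x0+35]; u=np.argwhere(w<45); print("dark",len(u),(u.mean(0)[::-1]+[x0,y0]).round(1))
    print(w[::2,::2])
E
```

```text
[-0.06  0.25 -1.48] [-0.098 -0.1    0.011] 0.030104083155614997 [ 0.48809027 -0.012868    0.1221485 ]
s10 0 [[335.6, 220.3], [335.7, 210.9], [327.4, 206.4]]
s10 -0.1 [[335.0, 219.9], [335.9, 209.9], [327.6, 205.4]]
s10 -0.2 [[334.5, 219.3], [336.2, 208.9], [327.9, 204.4]]
s10 -0.3 [[334.1, 218.7], [336.5, 207.9], [328.2, 203.4]]
dark 125 [335.  201.1]
[[240 240 239 240 240 239 142 102 106  92  33  45  64  66  67  35  25  27]
 [239 240 240 241 239 241 151 103  97  23  32  33  30  49  73  84  28  39]
 [237 240 238 238 238 228  67 103  80  20  51  48  31  28 149 117 107 107]
 [239 238 238 236 234 125  74 105  80  19 108 238 106  31  71  87 102 177]
 [241 237 237 233 229 131  52 103  81  21 106 229 197 103 102 112 102  89]
 [240 236 235 232 227  65  42 104  80  27 141 135 116 103 104 107 102 145]
 [235 237 235 229 221  27  42 104 101 172 121 119 119 104 101 102 100 118]
 [239 236 236 232 224  62  46 127 163 120 118 119 118 127 105  94 102 119]
 [241 238 236 238 235 230 196  48  51 106 120 121 196 104 110 102 103 118]
 [241 239 238 237 239 236 241  23  40  40 107 225  99 104 122 103 102 1
[... 1807 characters left out ...]
120 103 102 100 102 124]
 [240 241 238 236 239 237 157  25  16  21 187  97 118 103 104  96 112 100]
 [242 242 240 236 233 235 141  43  21  24 203 116 119 104 109 132 139 126]
 [241 241 239 239 236 236 234 211 114  35 134 105 136 201 176 148 138 126]
 [238 239 242 240 240 237 239 238 218 193 128 184 239 240 240 175 145 136]
 [240 238 236 236 238 236 240 239 240 240 238 233 239 240 241 239 236 146]
 [237 238 238 236 236 235 237 238 235 233 236 241 241 242 241 241 241 234]
 [236 234 235 235 235 234 234 234 231 235 238 241 242 241 237 227 146 230]
 [228 228 227 231 232 236 235 233 238 236 238 238 238 239 229 150 148 147]
 [217 215 218 224 222 229 238 238 236 237 235 237 236 144 151 152 148 146]]
```

>>> apply_moves --series '[{"jaw": 1, "linear": [-0.01, 0, 0.004], "roll": 0}, {"jaw": 1, "linear": [-0.021, 0, 0.009], "roll": 0}, {"jaw": 1, "linear": [-0.031, 0, 0.014], "roll": 0}, {"jaw": 1, "linear": [-0.0415, 0, 0.019], "roll": 0}, {"jaw": 1, "linear": [-0.0415, 0, 0.019], "roll": 0}, {"jaw": 1, "linear": [-0.051, 0, 0.025], "roll": 0}, {"jaw": 1, "linear": [-0.061, 0, 0.0315], "roll": 0}, {"jaw": 1, "linear": [-0.061, 0, 0.0315], "roll": 0}]'

```text
t: 17.75
tool_pos: [0.4916, -0.0316, 0.1587]
orientation: [1.065, 1.292, -1.056]
force: [0.3, -0.1, -1.0]
opening: 0.0299
```

```bash
python3 - <<'E'
from h import *
s,c=snap("scene","s12");_,t=snap("top","t12");_,w=snap("wrist","w12");print(s["force"].round(2),s["wrist_torque"].round(3),s["opening"],s["tool_pos"])
def br(n):
    ss,cc=load(n); hsv=cv2.cvtColor(cc["pixels"],cv2.COLOR_BGR2HSV); m=cv2.inRange(hsv,(15,110,90),(35,255,255)); 
    _,l,st,ce=cv2.connectedComponentsWithStats(m); return [(st[i,4],ce[i].round(0).tolist()) for i in range(1,len(st)) if st[i,4]>25]
for n in("w8","w12"): print(n,br(n))
# edges of chute's tail: project tail pts for several tilts in wrist cam
ss,cc=load("w12")
for th in(0,-.2,-.35,-.45): print(th,proj(chutepts(ss["tool_pos"],th,-.07,.027),cc,ss)[[1,8,2,3,4]].round(0).tolist())
E
```

```text
[ 0.28 -0.08 -0.98] [-0.107 -0.083 -0.054] 0.029902162712100104 [ 0.49161155 -0.03162213  0.15870781]
w8 [(np.int32(629), [308.0, 181.0]), (np.int32(65), [174.0, 287.0]), (np.int32(423), [155.0, 316.0]), (np.int32(317), [475.0, 323.0])]
w12 [(np.int32(933), [311.0, 269.0]), (np.int32(802), [79.0, 267.0]), (np.int32(453), [234.0, 310.0]), (np.int32(296), [396.0, 322.0]), (np.int32(45), [277.0, 361.0])]
0 [[278.0, 204.0], [352.0, 204.0], [286.0, 512.0], [290.0, 510.0], [291.0, 491.0]]
-0.2 [[277.0, 213.0], [354.0, 213.0], [289.0, 460.0], [292.0, 450.0], [293.0, 433.0]]
-0.35 [[276.0, 222.0], [355.0, 222.0], [291.0, 424.0], [294.0, 410.0], [294.0, 395.0]]
-0.45 [[276.0, 228.0], [355.0, 228.0], [292.0, 402.0], [294.0, 386.0], [295.0, 372.0]]
```

```bash
python3 - <<'E'
from h import *
ss,c=load("w12"); im=c["pixels"]
print(im[190:300:3,315].tolist()); print(im[190:300:3,282].max(1).tolist())
hsv=cv2.cvtColor(im,cv2.COLOR_BGR2HSV); m=cv2.inRange(hsv,(15,110,90),(35,255,255)); m[:, :280]=0;m[:,350:]=0
print([(r,int((m[r]>0).sum())) for r in range(220,400,5)])
E
```

```text
[[22, 20, 22], [30, 30, 30], [18, 14, 18], [27, 22, 26], [21, 19, 17], [21, 17, 18], [26, 24, 20], [31, 33, 29], [25, 17, 19], [30, 24, 29], [18, 10, 19], [18, 14, 13], [19, 14, 11], [19, 14, 14], [36, 31, 33], [25, 21, 21], [15, 8, 12], [24, 19, 16], [16, 14, 11], [14, 20, 21], [46, 90, 110], [48, 88, 111], [43, 89, 109], [59, 115, 141], [67, 125, 151], [53, 47, 42], [53, 53, 47], [56, 53, 52], [57, 93, 111], [61, 112, 133], [59, 116, 139], [69, 129, 156], [54, 48, 43], [50, 47, 43], [46, 65, 74], [43, 42, 42], [79, 73, 70]]
[109, 120, 126, 138, 149, 157, 167, 171, 181, 183, 185, 193, 206, 204, 204, 204, 204, 149, 157, 154, 153, 152, 149, 204, 147, 152, 148, 150, 153, 150, 154, 157, 147, 136, 118, 38, 83]
[(220, 0), (225, 0), (230, 0), (235, 0), (240, 0), (245, 0), (250, 25), (255, 25), (260, 27), (265, 20), (270, 14), (275, 26), (280, 24), (285, 18), (290, 14), (295, 0), (300, 0), (305, 0), (310, 0), (315, 0), (320, 0), (325, 0), (330, 0), (335, 0), (340, 0), (345, 1), (350, 1), (355, 0), (360, 0), (365, 3), (370, 3), (375, 0), (380, 0), (385, 0), (390, 0), (395, 0)]
```

>>> apply_moves --series '[{"jaw": 1, "linear": [-0.009, 0, 0.007], "roll": 0}, {"jaw": 1, "linear": [-0.018, 0, 0.014], "roll": 0}, {"jaw": 1, "linear": [-0.018, 0, 0.014], "roll": 0}, {"jaw": 1, "linear": [-0.018, 0, 0.014], "roll": 0}]'

```text
t: 18.4
tool_pos: [0.4929, -0.0396, 0.1689]
orientation: [1.065, 1.292, -1.057]
force: [0.8, -0.2, -0.4]
opening: 0.0298
```

```bash
cat > b.py <<'E'
from h import *
import sys
n=sys.argv[1]; s,c=snap("wrist",n);print(s["force"].round(2),s["opening"],s["tool_pos"],s["t"])
im=c["pixels"];hsv=cv2.cvtColor(im,cv2.COLOR_BGR2HSV); m=cv2.inRange(hsv,(15,110,60),(35,255,255)); m[:, :280]=0;m[:,350:]=0
print([(r,int((m[r]>0).sum())) for r in range(200,300,5)])
print([(r,int(im[r,282].max())) for r in range(200,300,4)])
hd=np.array([.196,-.98,0])
for th in(0,-.2,-.4,-.5,-.6):
    ex=hd*np.cos(th)+[0,0,np.sin(th)]; ez=-hd*np.sin(th)+[0,0,np.cos(th)]; o=s["tool_pos"]+[0,0,.019]+ex*.07-ez*.027
    print(th,[proj(o+ex*x+ez*z,c,s)[0].round(0).tolist() for x,z in((-.1,.034),(-.09,.034),(-.09,.016),(-.074,.016))])
E
python3 b.py w13
```

```text
[ 0.75 -0.18 -0.4 ] 0.029849222372334158 [ 0.49291481 -0.03956337  0.16886124] 18.4
[(200, 0), (205, 0), (210, 0), (215, 0), (220, 0), (225, 0), (230, 0), (235, 0), (240, 0), (245, 0), (250, 0), (255, 0), (260, 0), (265, 0), (270, 0), (275, 0), (280, 0), (285, 0), (290, 0), (295, 0)]
[(200, 134), (204, 143), (208, 151), (212, 162), (216, 169), (220, 178), (224, 180), (228, 188), (232, 199), (236, 200), (240, 148), (244, 152), (248, 152), (252, 149), (256, 180), (260, 202), (264, 185), (268, 148), (272, 145), (276, 148), (280, 152), (284, 144), (288, 134), (292, 113), (296, 40)]
0 [[315.0, 204.0], [315.0, 227.0], [315.0, 214.0], [315.0, 247.0]]
-0.2 [[316.0, 213.0], [315.0, 235.0], [315.0, 213.0], [315.0, 243.0]]
-0.4 [[316.0, 225.0], [316.0, 244.0], [315.0, 214.0], [315.0, 241.0]]
-0.5 [[316.0, 232.0], [316.0, 249.0], [315.0, 216.0], [315.0, 240.0]]
-0.6 [[316.0, 240.0], [316.0, 254.0], [315.0, 217.0], [315.0, 239.0]]
```

>>> apply_moves --series '[{"jaw": 1, "linear": [-0.009, 0, 0.007], "roll": 0}, {"jaw": 1, "linear": [-0.017, 0, 0.014], "roll": 0}, {"jaw": 1, "linear": [-0.027, 0, 0.024], "roll": 0}, {"jaw": 1, "linear": [-0.027, 0, 0.024], "roll": 0}, {"jaw": 1, "linear": [-0.027, 0, 0.024], "roll": 0}, {"jaw": 1, "linear": [-0.027, 0, 0.024], "roll": 0}]'

```text
t: 19.2
tool_pos: [0.4955, -0.0535, 0.1848]
orientation: [1.065, 1.293, -1.056]
force: [-0.7, -0.0, -1.6]
opening: 0.0298
```

```bash
python3 b.py w14 | head -1; python3 - <<'E'
from h import *
s,c=snap("scene","s14");_,t=snap("top","t14");_,w=snap("wrist","w14b")
im=np.zeros((600,800,3),np.uint8)
im[:300,:400]=cv2.resize(c["pixels"][150:240,310:430],(400,300),interpolation=cv2.INTER_CUBIC)
im[:300,400:]=cv2.resize(t["pixels"][150:240,320:440],(400,300),interpolation=cv2.INTER_CUBIC)
im[300:,:480]=cv2.resize(w["pixels"],(480,300))
im[300:,480:]=cv2.resize(c["pixels"][170:230,360:424],(320,300),interpolation=cv2.INTER_CUBIC)
cv2.imwrite("pics/comp14.png",im)
E
```

```text
[-0.7  -0.01 -1.59] 0.029845497900601942 [ 0.4955258 -0.0535263  0.184844 ] 19.2
```

View pics/comp14.png

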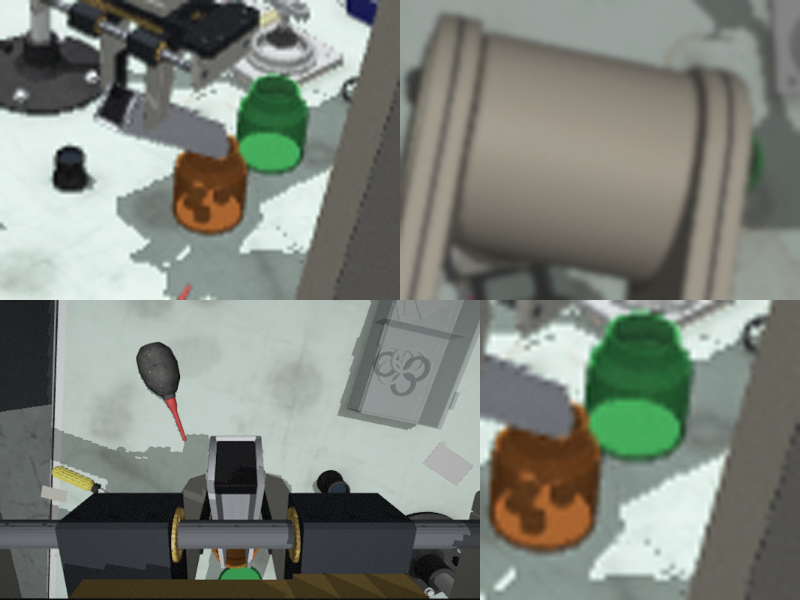

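>>> apply_moves --series '[{"jaw": 1, "linear": [-0.012, 0, 0.012], "roll": 0}, {"jaw": 1, "linear": [-0.02, 0, 0.022], "roll": 0}, {"jaw": 1, "linear": [-0.02, 0, 0.022], "roll": 0}, {"jaw": 1, "linear": [-0.02, 0, 0.016], "roll": 0}, {"jaw": 1, "linear": [-0.02, 0, 0.022], "roll": 0}, {"jaw": 1, "linear": [-0.02, 0, 0.016], "roll": 0}, {"jaw": 1, "linear": [-0.02, 0, 0.022], "roll": 0}, {"jaw": 1, "linear": [-0.02, 0, 0.022], "roll": 0}]'

```text
t: 20.4
tool_pos: [0.498, -0.0666, 0.1968]
orientation: [1.065, 1.293, -1.057]
force: [-1.0, 0.5, -1.7]
opening: 0.03
```

```bash
python3 b.py w15 | head -1; python3 - <<'E'
from h import *
snap("scene","s15")
for n in("s0","s14","s15"):
    s,c=load(n); g=c["pixels"][190:222,358:390,2]; print(n); print("\n".join("".join(" .:-=+*#%@"[min(9,v//26)] for v in r) for r in g))
E
```

```text
[-0.95  0.53 -1.7 ] 0.03003551225064609 [ 0.49803635 -0.06659321  0.19679663] 20.4
s0
%%%%%%%%%%#=-------=*#*....:::::
%%%%%%%%%*-----------++..:::::::
%%%%%%%%#=::----------+:::::::::
%%%%%%%%*-::-:-:::::--==::::::::
%%%%%%%%+-::-:--::::::-+::::::::
%%%%%%%*------------::==::::::::
%%%%%**=:----------------:::::::
%%%%%*=-:---------------=-::::::
%%%%*+-------------------=::::::
%%%%++-------------------=.:::::
%%%%=--------------------=::.:::
%%%#=--------------------=-=-::.
%##=-----------------------====-
#+==-::------------------:===+==
+++=-::-----------------::=+++==
+=+=-:::----------------::=+=++=
====-::-:--=======------:-+++===
====-::--++******+==----:-+++=+=
====-:-+************+---:-=++++=
====--+***************=::-+++=++
====-+*****************-:-+++++*
===--******************+:-++++%%
===--*******************:-++++%%
===--*******************-=++++#%
====-=******************-=+++++%
====-=*****************+-++=+++%
=====-=***************+=++++++*%
=====---+***********++-=+++++#%%
=======--=++******+==-=+++++*#%%
=======+=---==-==----=+++***%%%%
+=+++++=++++*++++++*****
[... 1461 characters left out ...]
=::::::
%%%#=--------------------=-=-:::
%##=-----------------------=++=-
#++=-::------------------:=+==++
++++-:::--=+=-----------::=+++=+
==++-:::--+*+---==------::=+=+++
====-:::-----=-===------:-+++===
====-::-------+*--------:-+++=++
====-:-==-----+*--------:-=++=++
====--+=-----+**-----*=::-+=++++
====-+*-----=***=---=**-:-+++++*
===--**-----=+***+=+****:-++=+%%
===--**+=------*********:=++++%%
===--****+-----+********-=++++%%
====-=****=----+********-=+++++%
====-=****=----+*******+-++++++%
=====-=***+=--=*******+-=++=++*%
=====---+***++*******+--+++++#%%
=======--=++******+==-=+++++*#%%
======+==------==----=+++++*%%%%
=+++++==+++==----==++++++++%%%%%
++++++++=++++++++++++++++++%%%%%
```

>>> apply_moves --series '[{"jaw": 1, "linear": [0, 0, 0], "roll": 0}, {"jaw": 1, "linear": [0, 0, 0], "roll": 0}, {"jaw": 1, "linear": [-0.008, 0, -0.004], "roll": 0}, {"jaw": 1, "linear": [-0.016, 0, -0.008], "roll": 0}, {"jaw": 1, "linear": [-0.022, 0, -0.012], "roll": 0}, {"jaw": 1, "linear": [-0.022, 0, -0.012], "roll": 0}, {"jaw": 1, "linear": [-0.022, 0, -0.012], "roll": 0}]' --force 20

```text
t: 21.38
tool_pos: [0.4965, -0.0594, 0.21]
orientation: [1.065, 1.293, -1.057]
force: [-0.1, 0.3, -2.1]
opening: 0.0297
```

```bash
python3 b.py w16 | head -1; python3 - <<'E'
from h import *
snap("scene","s16")
s0,c0=load("s15")
for n in("s16",):
    s,c=load(n); g=c["pixels"][185:222,355:390,2]; print(n); print("\n".join("".join(" .:-=+*#%@"[min(9,v//26)] for v in r) for r in g))
    d=np.abs(c["pixels"].astype(int)-c0["pixels"])[202:220,358:386].sum(2); print(d.max(), (d>60).sum())
# model: project upright spacer volume size
s,c=load("s16")
a=np.linspace(0,6.28,40)
for z in(.003,.015): q=proj(np.c_[.5197+.008*np.cos(a),-.1725+.008*np.sin(a),0*a+z],c); print(q.min(0).round(1)-[358,190],q.max(0).round(1)-[358,190])
E
```

```text
[-0.09  0.34 -2.06] 0.029693730222489126 [ 0.4965146  -0.05944478  0.20995681] 21.375
s16
+=====================#%%%-........
%#+===================#%%%:........
%%%#+=================*%%%.........
%%%%%*+===============*%#%.........
%%%%%%%+==============+%%%.........
%%%%%%%%#+=============##*....:::::
%%%%%%%%%%#+-=========--++..:::::::
%%%%%%%%%%%#-:========---+:::::::::
%%%%%%%%%%%*-::-======---==::::::::
%%%%%%%%%%%+-::-:-====:::=+::::::::
%%%%%%%%%%*---------=--::==::::::::
%%%%%%%%**=-----------------:::::::
%%%%%%%%*=-:---------------=-::::::
%%%%%%%*+-------------------=::::::
%%%%%%%*+-------------------=.:::::
%%%%%%%==-------------------=::.:::
%%%%%%#=--------------------=-=-:::
%%%%##=-----------------------==+=-
%%%#++=-::------------------:=+=+=+
%++++++-::---=+=-----------::=+++==
+++==+=-::---+*+=--==------::=+=+++
=======-::------=-===------:-+++==+
=======-::-------+*--------:-+++=+=
=======-:-==-----+*--------:-++++++
=======--+=-----+**-----*=::-++++++
=======-+*-----=***=---=**-:-+++++*
======--**-----=+***+=+***+:-++++%%
======--**+=------*********:=++++%%
======--****+-----+********-=++++%%
=======-=****=----+********-=+++++%
=======-=****=----+*******+-++++++%
========-=***+=-==*******+-=++=++*%
========---+***++*******+-=+++++#%%
==========--=++******+==-=++++++#%%
============------==---==++++++*%%%
+++=++++++=+++==----==+++++++++%%%%
*++++++++++=++++++++++++++++++*%%%%
97 1
[11.6 20.6] [16.6 23.8]
[11.8 17.8] [16.8 21. ]
```

>>> apply_moves --series '[{"jaw": 1, "linear": [-0.02, 0, -0.01], "roll": 0}, {"jaw": 1, "linear": [-0.05, 0, -0.03], "roll": 0}, {"jaw": 1, "linear": [-0.05, 0.02, -0.07], "roll": 0}, {"jaw": 1, "linear": [-0.05, 0.04, -0.12], "roll": 0}, {"jaw": 1, "linear": [-0.03, 0.06, -0.17], "roll": 0}, {"jaw": 1, "linear": [0.02, 0.061, -0.2], "roll": 0}, {"jaw": 1, "linear": [0.06, 0.061, -0.201], "roll": 0}, {"jaw": 1, "linear": [0.1, 0.061, -0.201], "roll": 0}, {"jaw": 1, "linear": [0.12, 0.061, -0.201], "roll": 0}, {"jaw": 1, "linear": [0.12, 0.061, -0.201], "roll": 0}]'

```text
t: 22.72
tool_pos: [0.5087, 0.0664, 0.1382]
orientation: [1.064, 1.294, -1.057]
force: [0.8, -1.3, -1.1]
opening: 0.0294
```

```bash
python3 b.py w17 | head -1; python3 - <<'E'
from h import *
_,c=snap("scene","s17");s=read_state()
r=R.from_rotvec(s["orientation"]).as_matrix();hd=np.array([.196,-.98,0]);M=np.array([.5276,-.028,0])
for th in (47,44,40,36,32,28,24,20,16,12,9,6,3,0):
    a=np.radians(th); P=M+hd*(-.170*np.cos(a)+.027*np.sin(a))+[0,0,.170*np.sin(a)+.027*np.cos(a)-.019-.001]
    print(th,(r.T@(P-s["tool_pos"])/.6).round(3).tolist())
s,c=load("s17"); g=c["pixels"][185:222,350:390,2]; print("\n".join("".join(" .:-=+*#%@"[min(9,v//26)] for v in r) for r in g))
E
```

```text
[ 0.83 -1.27 -1.05] 0.029410533999645095 [0.50865189 0.06639831 0.13820286] 22.725
47 [0.028, -0.002, -0.0]
44 [0.037, -0.002, -0.013]
40 [0.049, -0.002, -0.028]
36 [0.063, -0.002, -0.043]
32 [0.077, -0.002, -0.057]
28 [0.093, -0.002, -0.069]
24 [0.109, -0.002, -0.081]
20 [0.127, -0.002, -0.091]
16 [0.144, -0.002, -0.1]
12 [0.163, -0.003, -0.108]
9 [0.177, -0.003, -0.113]
6 [0.191, -0.003, -0.117]
3 [0.206, -0.003, -0.121]
0 [0.221, -0.003, -0.123]
%%%%%%%%%%%%%%%%%%%####%%%%%%%%-........
%%%%%%%%%%%%%%%%%%%#####%%%%%%%:........
%%%%%%%%%%%%%%#%%%%#####%%%%%%%.........
%%%%%%%%%%%%%%%%%%########%%%#%.........
%%%%%%%%%%%%%%%%%%*#**++****%%%.........
%%%%%%%%%%%%%%%%%%#=-------=*#*....:::::
%%%%%%%%%%%%%%%%%*-----------++..:::::::
%%%%%%%%%%%%%%%%#=:-----------+:::::::::
%%%%%%%%%%%%%%%%*-::-::-::::--==::::::::
%%%%%%%%%%%%%%%%+-::-:--::::::=+::::::::
%%%%%%%%%%%%%%%*------------::==::::::::
%%%%%%%%%%%%%**=-----------------:::::::
%%%%%%%%%%%%%*=-:---------------=-::::::
%%%%%%%%%%%%*+-------------------=::::::
%%%%%%%%%%%%++-------------------=.:::::
%%%%%%%%%%%%==------------------
[... 169 characters left out ...]
++=
%%%%%++=+++=-:::--+*+---==-------:=+++++
%##=========-:::---=-=-===------:-++====
+===========-::-------+*-------:--+++=++
============-:-==-----+*--------:-++++++
============:-+=-----+**-----*=::-++++++
============-+*-----=***=---=**-:-+++++*
===========--**-----=+***+=+****:-++++%%
===========--**+=------*********:=++++%%
===========--****+-----+********-=++++#%
============-=****=----+********-=+++++%
============-=****=----+*******+-++++++%
+============-=***+=--=*******+=++++++*%
++===========---+***++*******+-=+++++#%%
*+++===========--=++*****++==-=+++++*#%%
%*++++============--==-==---==+++***%%%%
%%*++++++++++++=++++*++++++******%%%%%%%
%%%***+++++++++++**%%%%%%%%%%%%%%%%%%%%%
```

>>> apply_moves --series '[{"jaw": 1, "linear": [0.014, -0.002, 0], "roll": 0}, {"jaw": 1, "linear": [0.028, -0.002, 0], "roll": 0}, {"jaw": 1, "linear": [0.037, -0.002, -0.013], "roll": 0}, {"jaw": 1, "linear": [0.049, -0.002, -0.028], "roll": 0}, {"jaw": 1, "linear": [0.063, -0.002, -0.043], "roll": 0}, {"jaw": 1, "linear": [0.077, -0.002, -0.057], "roll": 0}, {"jaw": 1, "linear": [0.093, -0.002, -0.069], "roll": 0}, {"jaw": 1, "linear": [0.109, -0.002, -0.081], "roll": 0}, {"jaw": 1, "linear": [0.127, -0.002, -0.091], "roll": 0}, {"jaw": 1, "linear": [0.144, -0.002, -0.1], "roll": 0}, {"jaw": 1, "linear": [0.163, -0.003, -0.108], "roll": 0}, {"jaw": 1, "linear": [0.177, -0.003, -0.113], "roll": 0}, {"jaw": 1, "linear": [0.191, -0.003, -0.117], "roll": 0}, {"jaw": 1, "linear": [0.204, -0.003, -0.12], "roll": 0}, {"jaw": 1, "linear": [0.215, -0.003, -0.122], "roll": 0}, {"jaw": 1, "linear": [0.217, -0.003, -0.123], "roll": 0}, {"jaw": 1, "linear": [0.217, -0.003, -0.123], "roll": 0}]' --force 8

```text
t: 24.95
tool_pos: [0.4945, 0.138, 0.0097]
orientation: [1.065, 1.291, -1.056]
force: [-2.0, -3.9, 5.6]
opening: 0.0303
```

```bash
python3 b.py w18 | head -1
```

```text
[-1.96 -3.93  5.59] 0.030280458237895304 [0.49452741 0.13800506 0.00971415] 24.95
```

>>> apply_moves --series '[{"jaw": 0.3, "linear": [0, 0, 0], "roll": 0}, {"jaw": 0, "linear": [0, 0, 0], "roll": 0}, {"jaw": -0.3, "linear": [0, 0, 0], "roll": 0}, {"jaw": -0.3, "linear": [0, 0, 0], "roll": 0}, {"jaw": -0.3, "linear": [-0.05, 0, 0], "roll": 0}, {"jaw": -0.3, "linear": [-0.15, 0, 0], "roll": 0}, {"jaw": -0.3, "linear": [-0.25, 0, 0], "roll": 0}, {"jaw": -0.3, "linear": [-0.35, 0, 0], "roll": 0}, {"jaw": -0.3, "linear": [-0.45, 0, 0], "roll": 0}, {"jaw": -0.3, "linear": [-0.45, 0, 0], "roll": 0}]'

```text
t: 26.25
tool_pos: [0.4953, 0.1383, 0.2864]
orientation: [1.071, 1.284, -1.048]
force: [0.0, 0.9, -1.0]
opening: 0.0603
```

```bash
python3 - <<'E'
from h import *
s,c=snap("wrist","w19");print(s["opening"],s["tool_pos"].round(4),s["force"].round(1))
im=c["pixels"];hsv=cv2.cvtColor(im,cv2.COLOR_BGR2HSV)
C=np.array([.508,.07,0]);hd=np.array([.196,-.98,0]);pr=np.array([.98,.196,0])
for a,z in[(-.1,.034),(.05,.034)]:
    p=[proj(C+hd*a+pr*b+[0,0,z],c,s)[0] for b in(-.015,.015)]; print(a,np.round(p,1).tolist())
q=proj(C+hd*-.1+[0,0,.034],c,s)[0].astype(int)
print("rows",[(r,int(im[r,q[0]-10:q[0]+10].max(1).mean())) for r in range(q[1]-12,q[1]+14,2)])
for k in(10,60,100): r=q[1]+k; print(r,im[r,q[0]-30:q[0]+30].max(1).tolist())
m=cv2.inRange(hsv,(15,110,60),(35,255,255)); m[:, :q[0]-15]=0; m[:,q[0]+15:]=0; print("brass in chute",int((m[:250]>0).sum()))
print(go([.4491,-.1683,.3478],-18.7),R.from_rotvec(s["orientation"]).as_matrix()[2].round(2))
E
```

```text
0.060298525533806845 [0.4953 0.1383 0.2864] [ 0.   0.9 -1. ]
-0.1 [[296.1, 137.7], [322.1, 137.7]]
0.05 [[297.5, 257.7], [321.2, 257.6]]
rows [(125, 191), (127, 190), (129, 189), (131, 189), (133, 189), (135, 190), (137, 191), (139, 168), (141, 23), (143, 71), (145, 67), (147, 64), (149, 57)]
147 [187, 189, 191, 191, 191, 190, 192, 193, 190, 192, 193, 180, 147, 127, 130, 131, 132, 147, 184, 199, 177, 110, 49, 54, 56, 53, 55, 52, 62, 55, 55, 56, 59, 59, 61, 59, 59, 55, 62, 43, 166, 199, 195, 183, 182, 188, 186, 186, 185, 186, 184, 183, 183, 187, 186, 187, 189, 188, 189, 188]
197 [127, 130, 128, 124, 126, 125, 126, 127, 124, 126, 129, 125, 129, 128, 126, 129, 129, 125, 149, 162, 164, 130, 137, 187, 196, 195, 194, 194, 193, 195, 194, 195, 198, 179, 161, 165, 164, 166, 159, 111, 165, 197, 194, 192, 192, 192, 194, 192, 193, 194, 193, 193, 192, 192, 194, 192, 192, 194, 193, 192]
237 [131, 130, 133, 132, 131, 127, 128, 130, 129, 133, 131, 131, 133, 130, 131, 131, 131, 131, 127, 143, 156, 128, 148, 170, 186, 195, 193, 194, 194, 194, 194, 193, 196, 179, 158, 161, 162, 166, 155, 135, 174, 197, 182, 174, 180, 181, 178, 177, 174, 174, 173, 169, 169, 168, 165, 164, 164, 161, 158, 156]
brass in chute 0
linear [-0.1104, -0.1727, 0.4859] dist 0.316 rows 6 roll 1.003 | now [0.4939 0.1381 0.2827] yaw 11.40 t 26.30 [-1.    0.02  0.  ]
```

```bash
python3 -c "
from h import *
print(go([.5315,-.231,.32]))"
```

```text
linear [-0.0624, -0.0593, 0.6154] dist 0.373 rows 6 | now [0.4939 0.1381 0.2827] yaw 11.40 t 26.30
```

>>> apply_moves --series '[{"jaw": -0.3, "linear": [-0.062, -0.059, 0.615], "roll": 0}, {"jaw": -0.3, "linear": [-0.062, -0.059, 0.615], "roll": 0}, {"jaw": -0.3, "linear": [-0.062, -0.059, 0.615], "roll": 0}, {"jaw": -0.3, "linear": [-0.062, -0.059, 0.615], "roll": 0}, {"jaw": -0.3, "linear": [-0.062, -0.059, 0.615], "roll": 0}, {"jaw": -0.3, "linear": [-0.062, -0.059, 0.615], "roll": 0}, {"jaw": -0.3, "linear": [-0.062, -0.059, 0.615], "roll": 0}, {"jaw": -0.3, "linear": [-0.062, -0.059, 0.615], "roll": 0}]'

```text
t: 27.3
tool_pos: [0.5311, -0.2302, 0.3177]
orientation: [1.069, 1.29, -1.053]
force: [-0.7, 0.1, -0.4]
opening: 0.0605
```

```bash
python3 - <<'E'
from h import *
s,c=snap("wrist","w20");print(s["tool_pos"].round(4))
im=c["pixels"]; q=proj([[.5197,-.1725,.04]],c,s)[0].astype(int); print(q)
g=im[max(0,q[1]-34):q[1]+34,q[0]-36:q[0]+36]; v=g[:,:,2]
print("\n".join("".join(" .:-=+*#%@"[min(9,x//26)] for x in r) for r in v))
# chute flatness + bystanders: compare full arm-free regions in scene & top with start
for n in("scene","top"):
    _,cc=snap(n,n[0]+"20"); _,c0=load(n[0]+"0"); d=np.abs(cc["pixels"].astype(int)-c0["pixels"]).max(2)
    for k,P in dict(jar=[.5197,-.1725,.03],loupe=[.633,-.096,.018],blower=[.394,.008,.02],btip=[.43,-.06,.02],brush=[.408,-.285,.004],green=[.544,-.27,.04]).items():
        x,y=proj([P],cc)[0].astype(int); print(n,k,int((d[y-8:y+9,x-10:x+11]>40).sum()))
E
```

```text
[ 0.5311 -0.2302  0.3177]
[311 112]
##*#***#***##****###***##*==============================-==--------====-
###****#****####***#**###*=================================-------=-====
*#*****#*#####*#*########*==============================-==------=-=====
***********#######*#####*+====================---==========-------=-===-
***********#*#######*###**+========--==-----======--====-=---=----==-===
************####*#########*===-============----=-=========-===-===-=====
*************#******####**=-===++++++++++++===----======-===--=---======
***************#*****#*+====++++==========++++===---==-=--==-=-=========
********************#*+==++++=-::::::::::.:-==+++==--====-===-=--=-=====
**************##*****+=+++=-::::-========-::::-==++=---==----=---=======
**********########*+==++=:::-=++**********+=-::::=+++---=-==-=----====-=
#*****###**#####**+=++=:::=++**############**++-::-=++=--===-=-=--====-=
###############*+==++=::-+*###************####**=::-=++=---====-=======-
#########*#####*=++=-::=+*##******************##*+-::-=++---=======-=-==
##############*==+=:::+*#*************#***
[... 3355 characters left out ...]
::::::---=+==--==================
#****##*+=============--====------:-::::::---=====---===================
#********+==============--========------=====+==---=====================
#***#****+================--=====+=====++=====---=======================
*#*#******++++===============---==========-----==-======================
##**********#+===================----------=============================
**************==========================================================
***#********#+==========================================================
scene jar 62
scene loupe 0
scene blower 0
scene btip 0
scene brush 15
scene green 96
top jar 2
top loupe 0
top blower 0
top btip 0
top brush 93
top green 0
```

```bash
python3 -c "
from h import *
print(close_job())"
```

```text
the job is handed in; nothing more can be done
None
```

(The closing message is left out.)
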